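# Rack the regulating blades and check the set in

## Task

Slide every regulating blade lying on the desk edgewise into its own slot of the dark wooden rack, fully home so that the handle's shoulder is against the rack, and let go. Once all of them are in, pull the instrument drawer well open, take out the scanner, aim it from in front at the middle of the square code on the slanted plate from about 10 cm away and hold it steady there for two seconds. Then lay the scanner back inside the drawer, push the drawer fully shut, and leave the other things on the desk where they are.

Things in the scene. Friction and masses are not known exactly. Their poses are not given: they have to be found in the camera images.
- rack: fixed dark wooden block 90 deep (x) x 210 wide (y) x 75 high with three level slots open on its front face (-x, towards the robot); origin at the centre of its underside, front face at x = -45. Each slot: 28 wide (y), 9 high (z 40.5 to 49.5), 75 deep, at y = -65, 0, 65; a brass line on the top marks each
- slot0 (a point): centre of the mouth of slot 0 of the rack (right to left seen from the robot), on its front face, 45 mm above the desk; x axis of the rack points into the slot
- slot1 (a point): centre of the mouth of slot 1 of the rack (right to left seen from the robot), on its front face, 45 mm above the desk; x axis of the rack points into the slot
- slot2 (a point): centre of the mouth of slot 2 of the rack (right to left seen from the robot), on its front face, 45 mm above the desk; x axis of the rack points into the slot
- blade_red: flat blade tool: steel blade 60 long x 22 wide x 4 thick, then a red handle 70 long x 16 wide x 14 thick, same mid-plane (either face may be up). Origin at the shoulder where they meet, mid thickness and width (7 above the desk when flat); +x points to the blade tip, the handle spans x = -70 to 0. May be absent. Grip the handle across its width
- blade_blue: flat blade tool: steel blade 60 long x 22 wide x 4 thick, then a blue handle 70 long x 16 wide x 14 thick, same mid-plane (either face may be up). Origin at the shoulder where they meet, mid thickness and width (7 above the desk when flat); +x points to the blade tip, the handle spans x = -70 to 0. May be absent. Grip the handle across its width
- blade_green: flat blade tool: steel blade 60 long x 22 wide x 4 thick, then a green handle 70 long x 16 wide x 14 thick, same mid-plane (either face may be up). Origin at the shoulder where they meet, mid thickness and width (7 above the desk when flat); +x points to the blade tip, the handle spans x = -70 to 0. May be absent. Grip the handle across its width
- cabinet: fixed low dark wooden cabinet 260 deep (x) x 260 wide (y) x 94 high; origin at the centre of its underside, its front (-x) at x = -130 holds one drawer. Inside the drawer: floor 22 above the desk, walls up to 72, 218 wide (y), x = -109 to 106 in the cabinet's frame when shut (less the opening); the cabinet's top covers from x = -115 back
- cabinet_drawer0 (a joint): opening of the drawer in m, 0 shut, 0.18 fully open, sliding along the cabinet's -x
- cabinet_drawer0_handle (a point): middle of the drawer's brass bar handle: bar 11 thick, 120 long along the cabinet's y, its middle 35 in front of the drawer's face, 56 above the desk (38 below the cabinet's top); moves with the drawer
- scanner: black wand-shaped code scanner with an orange band near its amber lens end, 130 long (x) x 34 wide (y) x 26 high, lying in the drawer across it at the start; origin at its centre (13 above what it lies on); the lens looks along +x. Grip it across its 34 mm width
- scanner_lens (a point): middle of the scanner's lens, 65 along +x from its centre; the beam goes from here along the scanner's +x
- code_stand: fixed stand behind the rack: foot 60 x 70, thin post, and on it a white plate 60 x 60 carrying a 46 mm square black code; the plate slants at 45 degrees, facing -x (towards the robot) and up; origin at the underside, below the code
- code (a point): middle of the square code, 130 above the desk, at x = y = 0 of the stand
- metronome_case: bystander, to be left alone: maple pyramid case, base 116 x 116, 209 high; origin under its centre
- escape_wheel: bystander, to be left alone: brass escapement wheel lying flat, 58 across, 14 high; origin under its centre
- bob: bystander, to be left alone: nickel pendulum bob, 40 across, 20 high; origin under its centre
- tweezers_stand: bystander, to be left alone: steel tweezers stand, base 70 x 70, 122 high; origin under its centre
- parts_cup: bystander, to be left alone: aluminium cup, 56 across, 35 high; origin under its centre
- loupe: bystander, to be left alone: black eye loupe, 34 across, 28 high; origin under its centre
- oiler: bystander, to be left alone: small amber oil bottle, 28 across, 60 high; origin under its centre
There are look-alikes about, which are no part of the job. Leave any pink or turquoise look-alike of the blade_blue alone.

How it is judged:
By the outcome, as a careful person would: the job done as asked, in the order asked, and still so for the second after the job is handed in, with the robot touching nothing.
Of blade_red, blade_blue, blade_green only 2 to 3 are there at a start; the rules pass over those that are not, and their reading is None.
At some moment in a run one of blade_red, blade_blue, blade_green may be knocked a few centimetres aside while the robot is not near it.
Once in a run the grip may slacken for a moment while it holds something.
It also fails if it takes over 210 s, if anything falls off the work surface, if the arm or the gripper's body presses on something with over 40 N, if the wrist force passes 120 N, or if a joint passes its speed limit or range.

## Robot

A 6-joint arm with a two-finger parallel gripper is mounted at the origin on the work surface. World frame = base frame: x ahead of the robot, y to its left, z up, the work surface at z = 0. Lengths are in mm, angles in rad, forces in N, time in s.
With the tool pointing down it reaches from about 325 to 750 mm from the base axis. Payload 7.6 kg.
Tool frame: the origin (TCP) lies at the very end of the fingers, on their centre line; the grasp point (between the pads) lies 19 mm behind it; z points along the fingers, y is the line along which they close (so a half turn about z gives the same grasp; the last joint's range is limited). The gripper opens to 85 mm and grips with 20 to 120 N. Pads are 22 mm wide; open, the fingers measure 114 mm over their backs; the gripper's body (76 mm by 85 mm) begins 54 mm behind the grasp point. The pads swing forward as they close: fully open they stand 13 mm farther back than shut.
Start: joints at [1.044, 0.052, 1.401, -0, 1.689, -0.07], TCP at [231.555, 471.202, 198.523] pointing down, gripper open.
Joint ranges: [-2.9, 2.9], [-0.91, 2.17], [0.12, 2.37], [-1.06, 4.2], [0.26, 2.73], [-2.93, 2.93]. Speed limits (rad/s): [2.57, 2.57, 3.01, 3.14, 3.14, 3.14].

## Interface

Orientations are given as [roll, pitch, yaw] about the fixed x, y, z axes, in that order (R = Rz(yaw) Ry(pitch) Rx(roll)).
In Python, from bench import ctrl gives the robot as it stands.
- The arm moves only by the tool step_arm, never from a script. Its argument "plan" is one flat list of numbers, 7 for each row, row after row: the shift along the tool's x, y, z in mm, then the turn, a rotation vector about the tool's x, y, z in rad, then the closure, from 0 (fully open) to 1 (shut). In form: [dx, dy, dz, ax, ay, az, claw, dx, dy, dz, ax, ay, az, claw, ...]. A call has 1 to 10 rows; each row is the pose to reach, as a shift and turn from the pose commanded when the call began, along the tool's axes at that moment; what a row does not reach only later rows make up. A row lasts 1/12 s, in which the tool goes at most 41.7 mm and 7.16 degrees, less where a joint would pass 70% of its speed; a pose out of reach is approached as far as the arm can. A call with a gripper value outside its range is refused whole. The fingers move at their own pace and stop on an object; "grip_force" is the grip in N (left out, the last holds). Time passes only in rows, so rows that repeat a pose let the fingers close. It gives the time, the measured TCP pose, the force, the opening and the grip force at its end, in the units of the state.
- ctrl.get_state(): the state, without advancing time (a new reading comes with each control period).
- ctrl.camera(name): name is "side" or "top" or "wrist"; returns (picture, depth): 400x640x3 uint8, red, green, blue; 400x640 float32, mm along the optical axis (not along the pixel's ray), 0 where there is no reading.
- ctrl.camera_info(name): a dict with "intrinsics" (3x3 intrinsics, pixels), "R" (3x3) and "t" (3): a world point X has camera coordinates R X + t; the wrist camera has in their place "hand_eye" (4x4, takes a point from camera to tool coordinates, whose origin is the TCP and whose axes are the flange's). Camera axes: x right, y down, z forward; pixel columns grow to the right and rows downward; lengths in mm; the calibration is good to about 2 mm. A picture is of the moment at which its call begins: read the wrist's pose just before it. camera_info takes no time and is no camera call.
- ctrl.sign_off(): hands the job in; it is judged then, once.
Trained networks look in the newest picture that a camera, given by its name, has taken for a name from the list of things; names that differ only in an ending like _2 or _b are one class to them, and where a whole thing is asked for, a point or a joint stands for the part that bears it (a point fixed in the world has none). Each returns a list of dicts, best first, with "p" (0 to 1); they miss things now and then, are a little off and sometimes report something else, mostly with a low value. They report only what shows in the picture. A call takes as long as a camera call. They do not tell look-alikes from the thing itself.
- ctrl.regions_of(camera, name): "mask" (400x640 bool, what is visible of it) and "location" ([column, row] in pixels, amid what is visible of it).
The state is a dict: "clock": time; "joint_positions": joint angles; "joint_velocities": joint speeds; "effort": joint torques, N m; "tool_pos": TCP position; "tool_rot": TCP orientation; "ft_force": force on the tool from outside, world axes, zero at the start; "wrist_torque": the same for the moment, N m; "gripper_width": opening from 0.0 (shut) to 1.0 (fully open); "grip_force": force on a finger pad.
Only numpy, scipy, OpenCV 4.12 (cv2) and the standard library are available. Lean on these libraries where they do the work, as an engineer would, in place of code of your own. Each camera call takes 0.05 s, during which the arm holds its last target. There are 200 camera calls.

## Working session

There is one attempt and no reset: what is moved stays moved. The work goes in short steps, Python scripts to look and compute and a tool call to move; the robot and the scene stay as the last step left them, time stands still between calls to the robot, and variables do not carry over. Pictures are saved under pics/ and viewed, at most 14 in all, crops included, and the job is handed in when it is done.

Besides the shell and the picture viewer there is one more tool, called after ">>>" by a JSON object that holds its "op" and its "data". step_arm: Moves the arm, as the interface text tells. Its arguments: {"type":"object","properties":{"plan":{"type":"array","items":{"type":"number"}},"grip_force":{"type":"number"}},"required":["plan"]}

```bash
ls; mkdir -p pics; cat > h.py <<'E'
import numpy as np, cv2
from scipy.spatial.transform import Rotation as Ro
from bench import ctrl
def Ttool():
    s=ctrl.get_state(); T=np.eye(4); T[:3,3]=s['tool_pos']; T[:3,:3]=Ro.from_euler('xyz',s['tool_rot']).as_matrix(); return T
def cam2world(name,T=None):
    i=ctrl.camera_info(name); K=np.array(i['intrinsics'])
    if name=='wrist': M=(Ttool() if T is None else T)@np.array(i['hand_eye'])
    else:
        M=np.eye(4); R=np.array(i['R']); M[:3,:3]=R.T; M[:3,3]=-R.T@np.array(i['t'])
    return K,M
def cloud(name,depth,T=None):
    K,M=cam2world(name,T); v,u=np.mgrid[:400,:640]
    P=np.stack([(u-K[0,2])/K[0,0]*depth,(v-K[1,2])/K[1,1]*depth,depth],-1)
    return P@M[:3,:3].T+M[:3,3]
def shot(name):
    T=Ttool(); im,d=ctrl.camera(name); return im,d,cloud(name,d,T)
def save(fn,im): cv2.imwrite('pics/'+fn,cv2.cvtColor(np.ascontiguousarray(im),cv2.COLOR_RGB2BGR))
def delta(pos,rpy=None,R=None):
    "shift and rotvec in current tool axes to reach a world pose"
    T=Ttool()
    if R is None: R=T[:3,:3] if rpy is None else Ro.from_euler('xyz',rpy).as_matrix()
    return np.round(T[:3,:3].T@(np.array(pos)-T[:3,3]),1),np.round(Ro.from_matrix(T[:3,:3].T@R).as_rotvec(),4)
E
python3 - <<'E'
from h import *
print(ctrl.get_state())
for n in('top','side'):
    im,d,P=shot(n); save(n+'0.png',im); np.savez('/tmp/'+n,im=im,d=d,P=P)
    K,M=cam2world(n); print(n,M[:3,3],M[:3,2],K[0,0])
    for t in ['rack','blade_red','blade_blue','blade_green','cabinet','cabinet_drawer0_handle','scanner','code_stand','metronome_case','tweezers_stand']:
        for r in ctrl.regions_of(n,t)[:4]:
            m=r['mask']&(d>0); p=P[m]
            print(t,round(r['p'],2),np.round(r['location']),m.sum(),np.round(np.median(p,0)) if len(p) else '',np.median(im[m],0) if len(p) else '')
print(ctrl.camera_info('wrist'))
E
```

```text
pics
{'clock': 0.0, 'joint_positions': array([ 1.04370807e+00,  5.28033792e-02,  1.40175235e+00, -4.24470769e-06,
        1.68856147e+00, -7.03349516e-02]), 'joint_velocities': array([-2.88608521e-04,  1.83735446e-04, -1.44565122e-03,  5.38631313e-04,
        5.16441060e-05, -1.64741262e-03]), 'effort': array([ 1.56837564e-04, -3.81650555e+01, -3.60198748e+01, -1.93602745e-05,
        5.93787292e-03, -2.98552543e-07]), 'tool_pos': array([231.36511831, 470.88060834, 197.67597819]), 'tool_rot': array([-3.14007157e+00, -1.02935205e-04,  2.68483878e+00]), 'ft_force': array([-0.24767915,  0.15597169, -0.74733576]), 'wrist_torque': array([0.01925962, 0.03773144, 0.01071915]), 'grip_force': 0.0, 'gripper_width': 0.9984378045994866}
top [ 438.39744835  -36.29210677 1212.57527002] [ 0.07772076  0.00139453 -0.99697419] 386.86842468769413
rack 0.82 [332. 162.] 2339 [649. -76.  75.] [108.  68.  45.]
rack 0.72 [195. 188.] 1226 [575. 332.  65.] [103.  71.  43.]
rack 0.29 [293. 123.] 657 [766.  36. 119.] [93. 96. 91.]
blade_red 0.53 [362. 228.] 332 [ 453. -169.   10.] [209.  101.5  70. ]
blade_blue
[... 1724 characters left out ...]
5.  32.  36.] [105. 103.  98.]
metronome_case 0.64 [429. 277.] 3193 [ 717. -358.  110.] [136. 103.  68.]
tweezers_stand 0.7 [346. 396.] 305 [ 471. -549.   21.] [181. 173. 165.]
{'intrinsics': array([[281.95678064,   0.        , 317.42476007],
       [  0.        , 281.95678064, 197.51611328],
       [  0.        ,   0.        ,   1.        ]]), 'hand_eye': array([[ 9.81146707e-05, -9.47635709e-01, -3.19353336e-01,
         8.23713628e+01],
       [ 9.99999915e-01,  2.20890152e-04, -3.48231007e-04,
        -1.06985874e+00],
       [ 4.00538144e-04, -3.19353274e-01,  9.47635650e-01,
        -1.75194389e+02],
       [ 0.00000000e+00,  0.00000000e+00,  0.00000000e+00,
         1.00000000e+00]])}
```

View pics/top0.png

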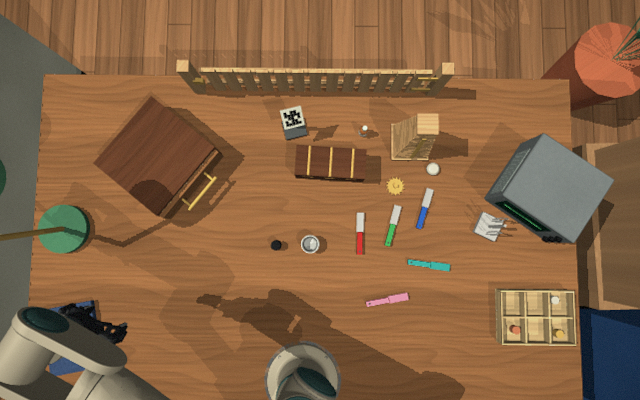

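View pics/side0.png

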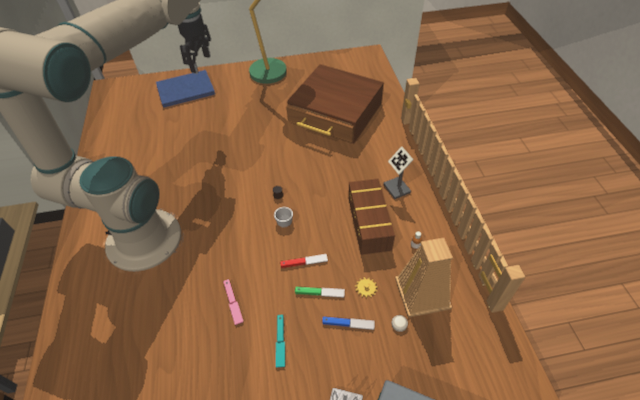

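The top view shows red, green and blue blades at (360,233), (392,226) and (425,208). The pink and turquoise look-alikes are at (388,300) and (428,265). The rack is at (330,162), the code stand at (292,122) and the cabinet, turned, at (160,155) with its handle at (202,192). I'll survey next with the wrist camera.

```bash
python3 - <<'E'
from h import *
print(delta([430,-170,250],[np.pi,0,np.pi]))
z=np.load('/tmp/top.npz');P=z['P']
for box,zr in (((560,-200,740,60),(70,80)),((480,200,900,700),(88,100))):
    m=(P[...,0]>box[0])&(P[...,0]<box[2])&(P[...,1]>box[1])&(P[...,1]<box[3])&(P[...,2]>zr[0])&(P[...,2]<zr[1])
    print(m.sum(),cv2.minAreaRect(P[m][:,:2].astype(np.float32)))
E
```

```text
(array([-460.9, -487.9,  -51.5]), array([ 1.000e-04,  0.000e+00, -4.568e-01]))
2079 ((654.4010620117188, -75.92196655273438), (209.93057250976562, 91.56339263916016), 86.89987182617188)
7374 ((741.4077758789062, 379.60821533203125), (253.30105590820312, 459.03240966796875), 50.98664855957031)
```

>>> {"op": "step_arm", "data": {"plan": [-460,-488,-51,0,0,-0.457,0,-460,-488,-51,0,0,-0.457,0,-460,-488,-51,0,0,-0.457,0,-460,-488,-51,0,0,-0.457,0,-460,-488,-51,0,0,-0.457,0,-460,-488,-51,0,0,-0.457,0,-460,-488,-51,0,0,-0.457,0,-460,-488,-51,0,0,-0.457,0,-460,-488,-51,0,0,-0.457,0,-460,-488,-51,0,0,-0.457,0]}}

```text
clock: 1.93
tool_pos: [352.0, 79.2, 230.2]
tool_rot: [3.141, 0.002, -3.141]
ft_force: [0.4, 0.2, -1.3]
gripper_width: 1.0
grip_force: 0.0
```

```bash
python3 - <<'E'
from h import *
print(delta([430,-170,250],[np.pi,0,np.pi]),ctrl.get_state()['joint_positions'])
E
```

```text
(array([ -77.9, -249.2,  -19.8]), array([0.0003, 0.0015, 0.0006])) [ 1.18743422e-01 -4.35212554e-01  1.76175549e+00  1.20589994e-04
  1.81352118e+00 -1.45259744e+00]
```

>>> {"op": "step_arm", "data": {"plan": [-78,-249,-20,0,0,0,0,-78,-249,-20,0,0,0,0,-78,-249,-20,0,0,0,0,-78,-249,-20,0,0,0,0,-78,-249,-20,0,0,0,0,-78,-249,-20,0,0,0,0,-78,-249,-20,0,0,0,0,-78,-249,-20,0,0,0,0,-78,-249,-20,0,0,0,0]}}

```text
clock: 2.68
tool_pos: [429.9, -167.9, 249.3]
tool_rot: [3.141, -0.001, 3.141]
ft_force: [0.0, -0.3, -0.3]
gripper_width: 0.999
grip_force: 0.0
```

```bash
cat >> h.py <<'E'
def blade(im,P,c):
    "pose of a blade from handle colour: shoulder, dir, yaw"
    hsv=cv2.cvtColor(im,cv2.COLOR_RGB2HSV); H,S,V=[hsv[...,i].astype(int) for i in range(3)]
    hm={'red':((H<4)|(H>174))&(S>190),'green':(H>40)&(H<75)&(S>110),'blue':(H>105)&(H<125)&(S>120)}[c]&(V>50)&(P[...,2]<80)
    n,l,st,ce=cv2.connectedComponentsWithStats(hm.astype(np.uint8))
    if n<2: return None
    k=1+st[1:,4].argmax(); m=l==k; h=P[m]; h=h[h[:,2]>np.median(h[:,2])-4]
    c0,(w,L),a=cv2.minAreaRect(h[:,:2].astype(np.float32))
    box=cv2.boxPoints((c0,(w,L),a)); d=(box[1]-box[0]) if np.linalg.norm(box[1]-box[0])>np.linalg.norm(box[2]-box[1]) else box[2]-box[1]
    d=d/np.linalg.norm(d); d=d if d[0]>0 else -d
    c0=np.array(c0); return dict(n=len(h),c=np.round(c0,1),sh=np.round(c0+35*d,1),yaw=round(float(np.arctan2(d[1],d[0])),4),size=np.round([w,L],1),z=np.round(np.median(h[:,2]),1),d=d)
E
python3 - <<'E'
from h import *
im,d,P=shot('wrist'); save('w1.png',im); np.savez('/tmp/w1',im=im,d=d,P=P)
s=ctrl.get_state();print(s['tool_pos'],s['tool_rot'])
for c in('red','green','blue'): print(c,blade(im,P,c))
m=(P[...,0]>540)&(P[...,0]<740)&(P[...,1]>-220)&(P[...,1]<80)&(P[...,2]>68)&(P[...,2]<82)&(d>0)
print(m.sum(),np.median(P[m][:,2]),cv2.minAreaRect(P[m][:,:2].astype(np.float32)))
m=(P[...,0]>300)&(P[...,0]<400)&(abs(P[...,1]+170)<100)&(d>0); print(np.median(P[m],0))
E
```

```text
[ 429.88601142 -167.15568137  249.51338302] [ 3.14095331e+00 -1.99693481e-04 -3.14113520e+00]
red {'n': 472, 'c': array([ 414. , -172.3]), 'sh': array([ 449. , -172.7]), 'yaw': -0.0096, 'size': array([14.6, 68.6]), 'z': np.float64(13.8), 'd': array([ 0.99995375, -0.00961746], dtype=float32)}
green {'n': 485, 'c': array([ 440.2, -266.3]), 'sh': array([ 474. , -275.7]), 'yaw': -0.2699, 'size': array([15.9, 69.9]), 'z': np.float64(13.7), 'd': array([ 0.9637985, -0.2666316], dtype=float32)}
blue {'n': 444, 'c': array([ 495. , -364.6]), 'sh': array([ 528.4, -375.1]), 'yaw': -0.3029, 'size': array([16.2, 70. ]), 'z': np.float64(13.8), 'd': array([ 0.954473  , -0.29829714], dtype=float32)}
5077 74.88687243366564 ((654.2062377929688, -101.16934967041016), (164.66842651367188, 92.56993103027344), 86.9869613647461)
[ 3.47466817e+02 -1.69343522e+02 -1.65663908e-01]
```

View pics/w1.png

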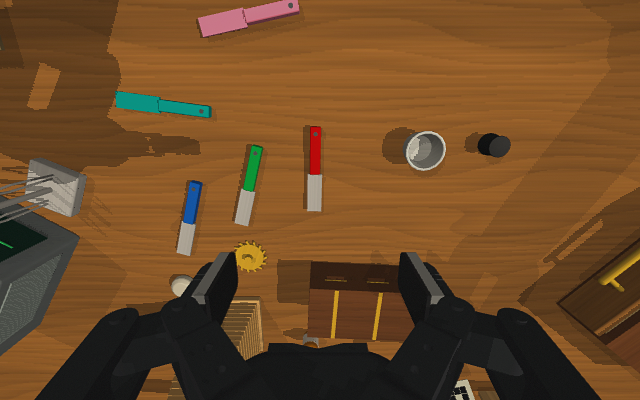

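```bash
cat >> h.py <<'E'
def rack(im,P):
    hsv=cv2.cvtColor(im,cv2.COLOR_RGB2HSV).astype(int)
    box=(P[...,0]>590)&(P[...,0]<720)&(P[...,1]>-200)&(P[...,1]<50)
    top=box&(abs(P[...,2]-75)<4)
    b=top&(hsv[...,0]>15)&(hsv[...,0]<32)&(hsv[...,1]>140)&(hsv[...,2]>120)
    n,l,st,ce=cv2.connectedComponentsWithStats(cv2.morphologyEx(b.astype(np.uint8),cv2.MORPH_CLOSE,np.ones((5,5))))
    out=[]
    for k in range(1,n):
        q=P[(l==k)&b]
        if len(q)<40: continue
        vx,vy,x0,y0=cv2.fitLine(q[:,:2].astype(np.float32),cv2.DIST_HUBER,0,.01,.01).ravel()
        s=vy/vx; out.append((len(q),round(y0+s*(654-x0),1),round(float(s),4),np.round(q[:,0].min(),1),np.round(q[:,0].max(),1)))
    a=-0.0535; q=P[top]; u=q[:,0]*np.cos(a)+q[:,1]*np.sin(a); v=-q[:,0]*np.sin(a)+q[:,1]*np.cos(a)
    print('brass (n,y at x=654,slope,xmin,xmax)',out,'front/back u',np.percentile(u,[.5,2,98,99.5]).round(1),'v',np.percentile(v,[.5,99.5]).round(1), 'centre u,v nominal')
E
python3 - <<'E'
from h import *
for n in('top','side','w1'):
    z=np.load(f'/tmp/{n}.npz'); rack(z['im'],z['P'])
E
```

```text
brass (n,y at x=654,slope,xmin,xmax) [(76, np.float32(-11.9), -0.0443, np.float64(616.1), np.float64(701.2)), (82, np.float32(-77.1), -0.039, np.float64(610.9), np.float64(698.3)), (75, np.float32(-142.2), -0.0821, np.float64(608.4), np.float64(693.8))] front/back u [612.5 613.9 700.9 702. ] v [-144.2   63.3] centre u,v nominal
brass (n,y at x=654,slope,xmin,xmax) [(83, np.float32(-13.2), -0.074, np.float64(615.8), np.float64(705.0)), (87, np.float32(-78.5), -0.06, np.float64(611.7), np.float64(701.9)), (98, np.float32(-144.1), -0.0595, np.float64(608.1), np.float64(696.7))] front/back u [615.2 616.5 703.  705.1] v [-148.3   61.5] centre u,v nominal
brass (n,y at x=654,slope,xmin,xmax) [(211, np.float32(-143.7), -0.0552, np.float64(607.8), np.float64(696.0)), (204, np.float32(-78.6), -0.058, np.float64(612.3), np.float64(699.6))] front/back u [613.3 614.  702.  703.7] v [-147.5   11.3] centre u,v nominal
```

>>> {"op": "step_arm", "data": {"plan": [16,-5,60,0,0,0.01,0,16,-5,100,0,0,0.01,0,16,-5,140,0,0,0.01,0,16,-5,180,0,0,0.01,0,16,-5,210,0,0,0.01,0,16,-5,230,0,0,0.01,0,16,-5,240,0,0,0.01,0,16,-5,244,0,0,0.01,0,16,-5,246,0,0,0.01,0,16,-5,246,0,0,0.01,0], "grip_force": 60}}

```text
clock: 3.57
tool_pos: [415.3, -173.0, 5.3]
tool_rot: [-3.14, 0.003, 3.133]
ft_force: [0.1, -0.3, 0.7]
gripper_width: 0.999
grip_force: 0.0
```

>>> {"op": "step_arm", "data": {"plan": [0,0,0,0,0,0,0,0,0,0,0,0,0,1,0,0,0,0,0,0,1,0,0,0,0,0,0,1,0,0,0,0,0,0,1,0,0,0,0,0,0,1,0,0,0,0,0,0,1,0,0,0,0,0,0,1,0,0,0,0,0,0,1]}}

```text
clock: 4.32
tool_pos: [414.0, -172.9, 3.6]
tool_rot: [3.141, -0.0, 3.132]
ft_force: [-0.4, -0.4, -0.4]
gripper_width: -0.003
grip_force: 0.0
```

```bash
python3 - <<'E'
from h import *
im,d,P=shot('wrist'); save('w2.png',im)
for c in('red','green','blue'): print(c,blade(im,P,c))
E
```

```text
red {'n': 1298, 'c': array([ 399.7, -172.1]), 'sh': array([ 434.7, -172.7]), 'yaw': -0.0195, 'size': array([15.2, 42.1]), 'z': np.float64(13.7), 'd': array([ 0.9998095, -0.0195196], dtype=float32)}
green {'n': 2141, 'c': array([ 439.9, -266.1]), 'sh': array([ 473.6, -275.6]), 'yaw': -0.2738, 'size': array([16.2, 70.8]), 'z': np.float64(13.7), 'd': array([ 0.9627389 , -0.27043295], dtype=float32)}
blue {'n': 1883, 'c': array([ 494.2, -364.3]), 'sh': array([ 527.5, -375. ]), 'yaw': -0.312, 'size': array([17.2, 70.7]), 'z': np.float64(13.7), 'd': array([ 0.95172846, -0.3069414 ], dtype=float32)}
```

View pics/w2.png

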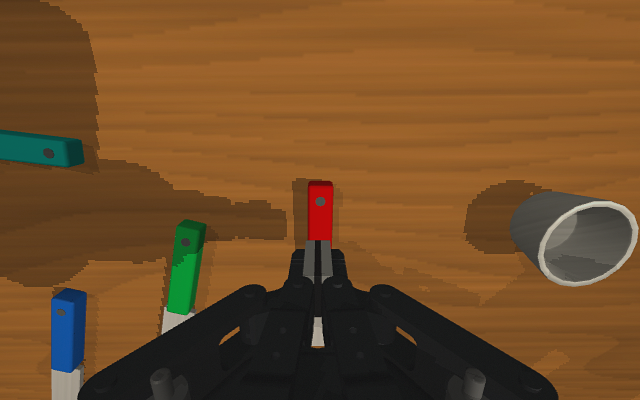

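```bash
python3 - <<'E'
from h import *
im,d,P=shot('wrist'); s=ctrl.get_state(); print(s['tool_pos'],s['gripper_width'],s['grip_force'])
for v in (225,235,242,248,255,262,270,280): print(v,[ (u,im[v,u].tolist(),P[v,u].round(1).tolist()) for u in (308,318,328)])
E
```

```text
[ 414.04875068 -172.8581926     3.58231375] -0.0011254045012484102 0.0
225 [(308, [125, 11, 9], [405.7, -179.8, 12.8]), (318, [185, 10, 10], [405.5, -173.3, 13.3]), (328, [188, 10, 10], [405.5, -166.9, 13.5])]
235 [(308, [125, 8, 9], [412.6, -179.9, 13.0]), (318, [185, 10, 10], [411.8, -173.4, 14.9]), (328, [189, 10, 10], [412.5, -166.9, 13.6])]
242 [(308, [81, 80, 74], [402.0, -178.7, 43.0]), (318, [24, 22, 21], [402.1, -173.3, 42.9]), (328, [80, 81, 75], [402.0, -168.0, 43.3])]
248 [(308, [82, 81, 74], [402.5, -178.5, 48.7]), (318, [24, 23, 22], [402.5, -173.4, 48.9]), (328, [81, 80, 75], [402.2, -168.2, 49.4])]
255 [(308, [82, 81, 74], [401.9, -178.3, 56.9]), (318, [23, 22, 22], [402.5, -173.4, 55.9]), (328, [82, 80, 74], [402.6, -168.4, 55.9])]
262 [(308, [82, 80, 75], [402.6, -178.1, 62.1]), (318, [26, 25, 25], [402.2, -173.4, 62.9]), (328, [82, 81, 75], [401.8, -168.7, 63.6])]
270 [(308, [81, 80, 74], [402.2, -177.9, 69.5]), (318, [23, 22, 21], [402.2, -173.4, 69.5]), (328, [82, 80, 75], [401.7, -168.9, 70.4])]
280 [(308, [25, 24, 26], [401.2, -177.5, 78.4]), (318, [28, 26, 27], [404.5, -173.4, 73.7]), (328, [25, 25, 26], [401.6, -169.2, 77.9])]
```

```bash
python3 - <<'E'
from h import *
z=np.load('/tmp/w1.npz'); P=z['P']; im=z['im']
for u,v in [(228,258),(220,270),(205,290),(412,262),(425,280),(432,298)]: print(u,v,im[v,u],P[v,u].round(1))
m=(P[...,2]>200)&(P[...,2]<330); print(P[m][:,2].min(), np.percentile(P[m][:,2],[.1,1,5]))
im,d,Q=shot('wrist')
m=(abs(Q[...,0]-413)<25)&(abs(Q[...,1]+173)<12)&(Q[...,2]>18)&(d>0); print(m.sum(),np.percentile(Q[m][:,2],[0,.5,1,5]))
E
```

```text
228 258 [23 22 20] [ 417.6 -211.6  305.8]
220 270 [23 22 20] [ 418.3 -212.5  315. ]
205 290 [83 80 74] [ 418.4 -214.   329.1]
412 262 [71 70 64] [ 418.4 -124.2  308.2]
425 280 [82 79 73] [ 418.3 -123.3  322.6]
432 298 [116 112 103] [ 419.4 -124.1  332.8]
294.75530896029636 [295.10418908 296.34305413 299.33210349]
11280 [38.80925943 42.50882139 44.21175527 54.48401572]
```

The camera shows the shut fingertips about 37 mm above the reported TCP, so they closed above the handle. I'll open and go down carefully, watching the force.

>>> {"op": "step_arm", "data": {"plan": [0,0,0,0,0,0,0,0,0,0,0,0,0,0,0,0,0,0,0,0,0,0,0,0,0,0,0,0,0,0,10,0,0,0,0,0,0,20,0,0,0,0,0,0,24,0,0,0,0,0,0,24,0,0,0,0]}}

```text
clock: 5.13
tool_pos: [412.8, -172.2, -22.4]
tool_rot: [3.14, -0.003, 3.132]
ft_force: [-0.8, 0.7, 0.2]
gripper_width: 1.004
grip_force: 0.0
```

>>> {"op": "step_arm", "data": {"plan": [0,0,4,0,0,0,0,0,0,8,0,0,0,0,0,0,11,0,0,0,0,0,0,11,0,0,0,0]}}

```text
clock: 5.47
tool_pos: [413.7, -172.7, -32.1]
tool_rot: [3.141, -0.001, 3.132]
ft_force: [0.5, -0.0, -0.4]
gripper_width: 1.002
grip_force: 0.0
```

>>> {"op": "step_arm", "data": {"plan": [0,0,0,0,0,0,1,0,0,0,0,0,0,1,0,0,0,0,0,0,1,0,0,0,0,0,0,1,0,0,0,0,0,0,1,0,0,0,0,0,0,1,0,0,0,0,0,0,1]}}

```text
clock: 6.05
tool_pos: [414.3, -173.0, -31.1]
tool_rot: [-3.141, 0.001, 3.132]
ft_force: [-0.0, 0.6, 3.8]
gripper_width: 0.172
grip_force: 60.1
```

>>> {"op": "step_arm", "data": {"plan": [0,0,-8,0,0,0,1,0,0,-20,0,0,0,1,0,0,-38,0,0,0,1,0,0,-50,0,0,0,1,-15,7,-55,0,0,0.01,1,-32,15,-55,0,0,0.02,1,-50,24,-55,0,0,0.03,1,-68,32,-55,0,0,0.04,1,-82,39,-55,0,0,0.045,1,-82,39,-55,0,0,0.045,1]}}

```text
clock: 6.88
tool_pos: [498.3, -133.5, 24.1]
tool_rot: [3.141, 0.001, 3.088]
ft_force: [0.7, 0.2, -0.8]
gripper_width: 0.163
grip_force: 59.7
```

>>> {"op": "step_arm", "data": {"plan": [0,0,0,0,0,0,1,0,0,0,0,0,0,1,0,0,0,0,0,0,1]}}

```text
clock: 7.13
tool_pos: [495.7, -135.0, 23.6]
tool_rot: [3.142, -0.0, 3.086]
ft_force: [0.2, -0.8, -1.4]
gripper_width: 0.168
grip_force: 59.7
```

```bash
cat >> h.py <<'E'
def steel(im,P,TCP,yaw,z0):
    "blade steel ahead of the grip: lateral offset and height along it, in frame of blade yaw about TCP"
    a=yaw; q=P-TCP; u=q[...,0]*np.cos(a)+q[...,1]*np.sin(a); v=-q[...,0]*np.sin(a)+q[...,1]*np.cos(a)
    m=(u>35)&(u<110)&(abs(v)<25)&(abs(P[...,2]-z0)<9)&(P[...,2]>5)
    for lo in range(36,110,8):
        k=m&(u>=lo)&(u<lo+8)
        if k.sum()>15: print(lo,k.sum(),'v',np.percentile(v[k],[3,97]).round(1),'z',np.median(P[...,2][k]).round(1))
    print('u end',np.percentile(u[m],99.5).round(1))
E
python3 - <<'E'
from h import *
im,d,P=shot('wrist'); save('w3.png',im); s=ctrl.get_state(); print(s['tool_pos'],s['tool_rot'],s['gripper_width'])
rack(im,P); steel(im,P,s['tool_pos'],-0.055,s['tool_pos'][2]+38+2)
E
```

```text
[ 495.79630594 -135.03142438   23.66284246] [ 3.14152447e+00 -2.51491039e-04  3.08614818e+00] 0.167168010560245Traceback (most recent call last):
  File "<stdin>", line 3, in <module>
  File "h.py", line 48, in rack
    print('brass (n,y at x=654,slope,xmin,xmax)',out,'front/back u',np.percentile(u,[.5,2,98,99.5]).round(1),'v',np.percentile(v,[.5,99.5]).round(1), 'centre u,v nominal')
                                                                    ~~~~~~~~~~~~~^^^^^^^^^^^^^^^^^^
    return _quantile_unchecked(
        a, q, axis, out, overwrite_input, method, keepdims, weights)
    return _ureduce(a,
                    func=_quantile_ureduce_func,
    ...<5 lines>...
                    overwrite_input=overwrite_input,
                    method=method)
    r = func(a, **kwargs)
    result = _quantile(arr,
                       quantiles=q,
    ...<2 lines>...
                       out=out,
                       weights=wgt)
    slices_having_nans = np.isnan(arr[-1, ...])
                                  ~~~^^^^^^^^^
IndexError: index -1 is out of bounds for axis 0 with size 0
```

View pics/w3.png

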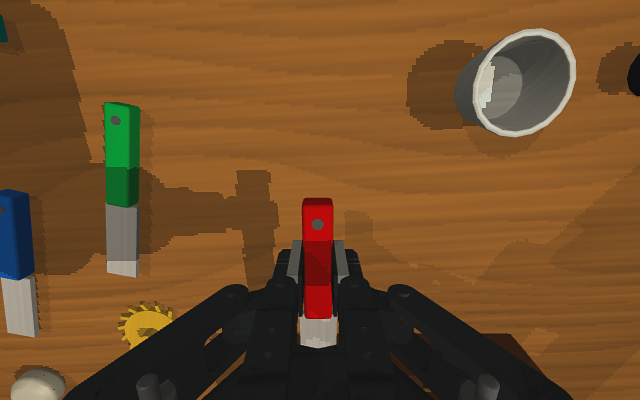

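```bash
python3 - <<'E'
from h import *
im,d,P=shot('wrist'); s=ctrl.get_state(); t=s['tool_pos']; print(t)
b=blade(im,P,'red'); print(b)
print('uv of handle rel TCP', (b['c']-t[:2])@np.array([[np.cos(-.055),-np.sin(-.055)],[np.sin(-.055),np.cos(-.055)]]))
steel(im,P,t,-0.055,t[2]+40)
hsv=cv2.cvtColor(im,cv2.COLOR_RGB2HSV).astype(int)
m=(hsv[...,1]>190)&((hsv[...,0]<4)|(hsv[...,0]>174)); m[:,:290]=0;m[:,345:]=0
for r in range(200,318,12): 
    q=P[r][m[r]]; print(r,q.mean(0).round(1),q[[0,-1],1].round(1)) if len(q) else 0
for c in('green','blue'): print(c,blade(im,P,c))
for n in ('top','side'):
    im,d,P=shot(n); steel(im,P,t,-0.055,t[2]+40)
E
```

```text
[ 495.87007096 -135.028492     23.67316778]
{'n': 3134, 'c': array([ 495.5, -136. ]), 'sh': array([ 530.5, -137.7]), 'yaw': -0.0492, 'size': array([15.4, 70.3]), 'z': np.float64(68.4), 'd': array([ 0.9987876 , -0.04922688], dtype=float32)}
uv of handle rel TCP [-0.31610536 -0.99038261]
36 300 v [-10.8   9.6] z 63.4
44 399 v [-10.9   9.7] z 63.4
52 329 v [-10.9   9.7] z 63.3
u end 60.3
200 [ 461.  -134.    60.6] [-141.  -126.9]
212 [ 464.6 -134.4   68.3] [-142. -127.]
224 [ 471.1 -135.    68.3] [-142.4 -127.2]
236 [ 477.7 -134.9   68.5] [-142.3 -127.5]
248 [ 484.6 -135.3   68.4] [-142.3 -128.3]
260 [ 491.7 -135.7   68.4] [-142.3 -129.1]
272 [ 499.  -136.1   68.5] [-142.8 -129.4]
284 [ 506.5 -136.5   68.5] [-143.4 -129.7]
296 [ 510.8 -137.    73. ] [-144.6 -129.5]
308 [ 522.6 -137.1   68.2] [-144.5 -129.8]
green {'n': 2732, 'c': array([ 440.3, -266.4]), 'sh': array([ 474. , -275.7]), 'yaw': -0.2703, 'size': array([17.7, 70. ]), 'z': np.float64(13.7), 'd': array([ 0.963699  , -0.26699102], dtype=float32)}
blue {'n': 1909, 'c': array([ 495.7, -362.5]), 'sh': array([ 528.8, -373.7]), 'yaw': -0.3255, 'size': array([15.8, 71.3]), 'z': np.float64(13.4), 'd': array([ 0.9474825 , -0.31980762], dtype=float32)}
84 17 v [-8.6  7.9] z 63.8
u end 109.8
36 19 v [-11.2  10. ] z 65.0
44 21 v [-10.2   9.2] z 64.2
52 21 v [-11.3  13. ] z 64.0
60 21 v [-9.7 11.6] z 63.2
68 20 v [-11.    9.1] z 63.7
76 24 v [-10.8  11.9] z 63.0
84 19 v [-10.   11.2] z 63.3
u end 96.7
```

>>> {"op": "step_arm", "data": {"plan": [0,0.7,8,0,0,0,1,0,0.7,16.4,0,0,0,1,0,0.7,16.4,0,0,0,1,0,0.7,16.4,0,0,0,1,-8,0.7,16.4,0,0,0,1,-16,0.7,16.4,0,0,0,1,-20,0.7,16.4,0,0,0,1,-24,0.7,16.4,0,0,0,1,-28,0.7,16.4,0,0,0,1,-28,0.7,16.4,0,0,0,1]}}

```text
clock: 8.17
tool_pos: [525.2, -135.5, 7.3]
tool_rot: [3.142, 0.0, 3.087]
ft_force: [1.2, -0.1, -0.8]
gripper_width: 0.17
grip_force: 59.7
```

>>> {"op": "step_arm", "data": {"plan": [-8,0,0,0,0,0,1,-16,0,0,0,0,0,1,-24,0,0,0,0,0,1,-32,0,0,0,0,0,1,-38,0,0,0,0,0,1,-41,0,0,0,0,0,1,-43,0,0,0,0,0,1,-43,0,0,0,0,0,1]}}

```text
clock: 8.83
tool_pos: [567.6, -137.9, 7.1]
tool_rot: [3.141, -0.0, 3.087]
ft_force: [-0.1, -0.1, -0.3]
gripper_width: 0.164
grip_force: 59.7
```

>>> {"op": "step_arm", "data": {"plan": [-1,0,0,0,0,0,1,-2,0,0,0,0,0,1,-3,0,0,0,0,0,1,-4,0,0,0,0,0,1,-5,0,0,0,0,0,1,-5,0,0,0,0,0,1]}}

```text
clock: 9.33
tool_pos: [572.3, -138.1, 7.2]
tool_rot: [3.141, -0.0, 3.087]
ft_force: [-1.5, -0.3, 0.4]
gripper_width: 0.164
grip_force: 59.7
```

>>> {"op": "step_arm", "data": {"plan": [-1,0,0,0,0,0,1,-2,0,0,0,0,0,1,-2,0,0,0,0,0,1]}}

```text
clock: 9.58
tool_pos: [572.2, -138.1, 6.9]
tool_rot: [3.141, -0.006, 3.087]
ft_force: [-11.2, 0.8, 4.9]
gripper_width: 0.164
grip_force: 60.4
```

```bash
python3 - <<'E'
from h import *
im,d,P=shot('wrist'); s=ctrl.get_state(); print(s['tool_pos'],s['ft_force'])
print(blade(im,P,'red'))
E
```

```text
[ 572.21291471 -138.1055986     6.86224603] [-11.79693792   0.88190195   5.03688671]
{'n': 3166, 'c': array([ 572. , -139.3]), 'sh': array([ 606.9, -141.1]), 'yaw': -0.0527, 'size': array([15.8, 69.9]), 'z': np.float64(51.6), 'd': array([ 0.99861073, -0.05269223], dtype=float32)}
```

>>> {"op": "step_arm", "data": {"plan": [-1,0,1,0,0,0,1,-1,0,2,0,0,0,1,0,0,2,0,0,0,0.55,0,0,2,0,0,0,0.55,0,0,2,0,0,0,0.55,0,0,2,0,0,0,0.55,0,0,2,0,0,0,0.55,0,0,-20,0,0,0,0.55,0,0,-50,0,0,0,0.55,0,0,-90,0,0,0,0.55]}}

```text
clock: 10.47
tool_pos: [572.6, -137.7, 95.3]
tool_rot: [3.14, -0.006, 3.087]
ft_force: [0.4, 0.3, 0.9]
gripper_width: 0.452
grip_force: 0.0
```

>>> {"op": "step_arm", "data": {"plan": [40,-60,-60,0,0,0.1,0,70,-130,-60,0,0,0.2,0,70,-130,-60,0,0,0.2,0,70,-130,-60,0,0,0.2,0,70,-130,-60,0,0,0.2,0,70,-130,-60,0,0,0.2,0]}}

```text
clock: 10.97
tool_pos: [496.9, -265.9, 158.1]
tool_rot: [-3.141, 0.002, 2.884]
ft_force: [-0.2, 0.9, -0.4]
gripper_width: 1.002
grip_force: 0.0
```

```bash
python3 - <<'E'
from h import *
im,d,P=shot('wrist'); s=ctrl.get_state(); t=s['tool_pos']; print(t,s['tool_rot'])
for c in('red','green','blue'): print(c,blade(im,P,c))
b=blade(im,P,'blue'); print(delta([*b['c'],-31],[np.pi,0,np.pi+b['yaw']]))
im,d,P=shot('side'); print(blade(im,P,'red'));print(blade(im,P,'blue')); save('s2.png',cv2.resize(im[150:350,220:460],None,fx=3,fy=3))
E
```

```text
[ 497.2823079  -264.53060674  157.302519  ] [3.14122909e+00 5.56533871e-04 2.88551892e+00]
red {'n': 868, 'c': array([ 571. , -139.6]), 'sh': array([ 606. , -141.6]), 'yaw': -0.0576, 'size': array([15.8, 69.6]), 'z': np.float64(45.7), 'd': array([ 0.998342  , -0.05756142], dtype=float32)}
green {'n': 917, 'c': array([ 440.7, -266.6]), 'sh': array([ 474.5, -275.8]), 'yaw': -0.2655, 'size': array([15.8, 69.6]), 'z': np.float64(13.6), 'd': array([ 0.9649742 , -0.26234457], dtype=float32)}
blue {'n': 747, 'c': array([ 494.8, -364.7]), 'sh': array([ 528.2, -375. ]), 'yaw': -0.2973, 'size': array([16.1, 69.8]), 'z': np.float64(13.7), 'd': array([ 0.95614344, -0.2928988 ], dtype=float32)}
(array([-22.9, -97.6, 188.3]), array([0.0004, 0.0005, 0.0412]))
{'n': 23, 'c': array([ 566.3, -146. ]), 'sh': array([ 601.2, -147.2]), 'yaw': -0.0346, 'size': array([ 3.5, 47.5]), 'z': np.float64(41.0), 'd': array([ 0.9994029 , -0.03455254], dtype=float32)}
{'n': 145, 'c': array([ 495.1, -365.2]), 'sh': array([ 528.1, -376.8]), 'yaw': -0.337, 'size': array([16.2, 66.9]), 'z': np.float64(13.7), 'd': array([ 0.94373804, -0.33069402], dtype=float32)}
```

View pics/s2.png

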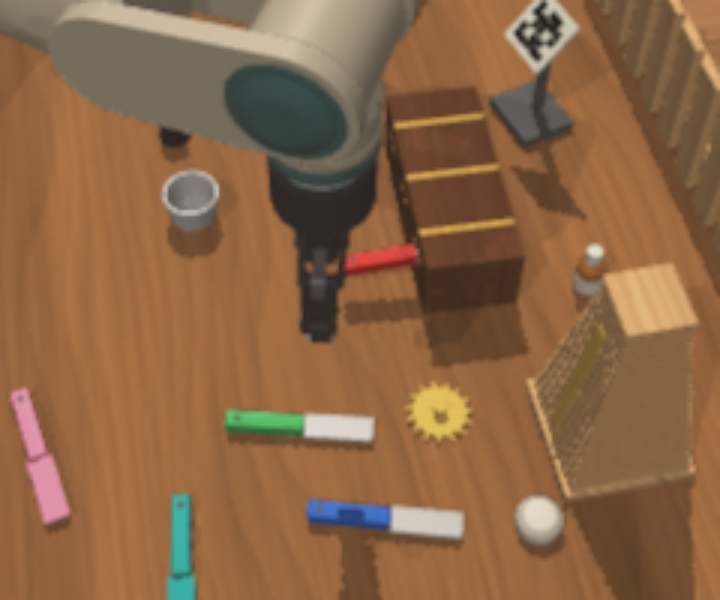

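>>> {"op": "step_arm", "data": {"plan": [-23,-97.6,30,0,0,0.04,0.2,-23,-97.6,70,0,0,0.04,0.2,-23,-97.6,105,0,0,0.04,0.2,-23,-97.6,140,0,0,0.04,0.2,-23,-97.6,160,0,0,0.04,0.2,-23,-97.6,175,0,0,0.04,0.2,-23,-97.6,184,0,0,0.04,0.2,-23,-97.6,188.3,0,0,0.04,0.2,-23,-97.6,188.3,0,0,0.04,0.2,-23,-97.6,188.3,0,0,0.04,0.2]}}

```text
clock: 11.9
tool_pos: [496.3, -364.6, -29.3]
tool_rot: [-3.141, 0.003, 2.848]
ft_force: [0.5, -0.9, -0.4]
gripper_width: 0.801
grip_force: 0.0
```

>>> {"op": "step_arm", "data": {"plan": [0,0,0,0,0,0,1,0,0,0,0,0,0,1,0,0,0,0,0,0,1,0,0,0,0,0,0,1,0,0,0,0,0,0,1,0,0,0,0,0,0,1,0,0,0,0,0,0,1]}}

```text
clock: 12.48
tool_pos: [495.3, -364.9, -30.3]
tool_rot: [-3.141, 0.001, 2.847]
ft_force: [-1.0, 1.0, 6.0]
gripper_width: 0.165
grip_force: 61.0
```

>>> {"op": "step_arm", "data": {"plan": [0,0,-8,0,0,0,1,0,0,-20,0,0,0,1,0,0,-40,0,0,0,1,0,0,-60,0,0,0,1,0,0,-80,0,0,0,1,0,0,-90,0,0,0,1,0,0,-90,0,0,0,1]}}

```text
clock: 13.07
tool_pos: [496.3, -365.6, 62.6]
tool_rot: [-3.139, 0.005, 2.847]
ft_force: [0.3, -0.2, -0.3]
gripper_width: 0.164
grip_force: 63.9
```

```bash
cat >> h.py <<'E'
A=-0.055; CA,SA=np.cos(A),np.sin(A)
def uv(p): return np.array([p[0]*CA+p[1]*SA,-p[0]*SA+p[1]*CA])
def xy(u,v): return np.array([u*CA-v*SA,u*SA+v*CA])
E
python3 - <<'E'
from h import *
s=ctrl.get_state(); t=s['tool_pos']; print(t,s['tool_rot'])
print(delta([*xy(505,-41.8),t[2]],[np.pi,0,np.pi+A]))
E
```

```text
[ 496.33493342 -365.55555771   62.56206081] [-3.13944288  0.0052948   2.84682833]
(array([ 80.6, 284.9,  -1. ]), array([-0.0028,  0.005 , -0.2398]))
```

>>> {"op": "step_arm", "data": {"plan": [5,20,-1,0,0,-0.02,1,15,50,-1,0,0,-0.05,1,25,85,-1,0,0,-0.08,1,35,120,-1,0,0,-0.11,1,45,158,-1,0,0,-0.14,1,55,195,-1,0,0,-0.17,1,65,230,-1,0,0,-0.2,1,75,262,-1,0,0,-0.22,1,80.6,280,-1,0,0,-0.24,1,80.6,285,-1,0,0,-0.24,1]}}

```text
clock: 13.9
tool_pos: [499.7, -65.3, 58.7]
tool_rot: [3.14, -0.002, 3.091]
ft_force: [0.0, 0.2, -0.6]
gripper_width: 0.167
grip_force: 64.0
```

>>> {"op": "step_arm", "data": {"plan": [0,0,20,0,0,0,1,0,0,40,0,0,0,1,0,0,40,0,0,0,1,0,0,40,0,0,0,1,0,0,40,0,0,0,1]}}

```text
clock: 14.32
tool_pos: [501.0, -69.0, 20.5]
tool_rot: [-3.141, 0.0, 3.086]
ft_force: [0.4, 1.0, -0.4]
gripper_width: 0.17
grip_force: 64.0
```

```bash
cat >> h.py <<'E'
def held(c,slot):
    im,d,P=shot('wrist'); s=ctrl.get_state(); t=s['tool_pos']; b=blade(im,P,c); print(t,s['tool_rot'],s['gripper_width'],'\n',b)
    print('tcp uv',uv(t).round(1),'handle c uv',uv(b['c']).round(1),'sh uv',uv(b['sh']).round(1))
    steel(im,P,t,A,t[2]+40)
    tgt=np.array([613.6,slot]); o=uv(b['sh'])[0]-uv(t)[0]
    print('slot-aligned delta, tool:',delta([*xy(uv(t)[0],slot),t[2]+45-(b['z']-7)],[np.pi,0,np.pi+A]),'advance',613.6-uv(b['sh'])[0])
E
python3 - <<'E'
from h import *
held('blue',-41.8)
E
```

```text
[501.35400266 -68.96253202  20.99562264] [-3.14135842e+00  1.54732520e-03  3.08600420e+00] 0.16583448626492048 
 {'n': 3125, 'c': array([500.1, -69.8]), 'sh': array([535.1, -71.7]), 'yaw': -0.0548, 'size': array([15.6, 70. ]), 'z': np.float64(64.5), 'd': array([ 0.998497  , -0.05480613], dtype=float32)}
tcp uv [504.4 -41.3] handle c uv [503.2 -42.2] sh uv [538.2 -42.2]
36 330 v [-10.8   9.1] z 59.6
44 375 v [-11.    9.1] z 59.5
52 344 v [-11.1   9.2] z 59.4
60 21 v [-6.5  4.2] z 59.3
u end 60.6
slot-aligned delta, tool: (array([ 0. , -0.5, 12.5]), array([-0.0002,  0.0015, -0.0006])) advance 75.36762263032028
```

>>> {"op": "step_arm", "data": {"plan": [0,-0.5,8,0,0,0,1,0,-0.5,12.5,0,0,0,1,0,-0.5,12.5,0,0,0,1,-5,-0.5,12.5,0,0,0,1,-11,-0.5,12.5,0,0,0,1,-17,-0.5,12.5,0,0,0,1,-22,-0.5,12.5,0,0,0,1,-26,-0.5,12.5,0,0,0,1,-28,-0.5,12.5,0,0,0,1,-28,-0.5,12.5,0,0,0,1]}}

```text
clock: 15.2
tool_pos: [529.1, -70.4, 7.4]
tool_rot: [3.142, 0.0, 3.087]
ft_force: [-0.0, 0.2, -0.9]
gripper_width: 0.164
grip_force: 64.0
```

>>> {"op": "step_arm", "data": {"plan": [-6,0,0,0,0,0,1,-12,0,0,0,0,0,1,-18,0,0,0,0,0,1,-24,0,0,0,0,0,1,-30,0,0,0,0,0,1,-36,0,0,0,0,0,1,-40,0,0,0,0,0,1,-43,0,0,0,0,0,1,-44,0,0,0,0,0,1,-44,0,0,0,0,0,1]}}

```text
clock: 16.03
tool_pos: [572.7, -72.8, 7.4]
tool_rot: [3.142, -0.0, 3.087]
ft_force: [0.9, 0.1, -1.2]
gripper_width: 0.166
grip_force: 64.0
```

>>> {"op": "step_arm", "data": {"plan": [-1,0,0,0,0,0,1,-2,0,0,0,0,0,1,-3,0,0,0,0,0,1,-4,0,0,0,0,0,1,-5,0,0,0,0,0,1,-5.5,0,0,0,0,0,1]}}

```text
clock: 16.53
tool_pos: [576.2, -73.0, 7.2]
tool_rot: [3.141, -0.005, 3.087]
ft_force: [-12.3, 0.2, 5.7]
gripper_width: 0.165
grip_force: 64.8
```

>>> {"op": "step_arm", "data": {"plan": [-0.5,0,1,0,0,0,1,-0.5,0,2,0,0,0,1,-0.5,0,2,0,0,0,0.55,-0.5,0,2,0,0,0,0.55,0,0,2,0,0,0,0.55,0,0,2,0,0,0,0.55,0,0,2,0,0,0,0.55,0,0,-20,0,0,0,0.55,0,0,-50,0,0,0,0.55,0,0,-90,0,0,0,0.55]}}

```text
clock: 17.37
tool_pos: [576.2, -72.7, 95.5]
tool_rot: [3.141, -0.006, 3.087]
ft_force: [0.9, -0.5, 0.3]
gripper_width: 0.447
grip_force: 0.0
```

>>> {"op": "step_arm", "data": {"plan": [25,-33,-20,0,0,0.1,0.2,50,-66,-40,0,0,0.2,0.2,75,-100,-40,0,0,0.21,0.2,100,-140,-40,0,0,0.21,0.2,125,-175,-40,0,0,0.21,0.2,125,-201,-40,0,0,0.21,0.2,125,-201,-40,0,0,0.21,0.2,125,-201,-40,0,0,0.21,0.2,125,-201,-40,0,0,0.21,0.2]}}

```text
clock: 18.12
tool_pos: [442.4, -266.7, 137.4]
tool_rot: [3.141, 0.0, 2.876]
ft_force: [-0.2, 0.2, 0.3]
gripper_width: 0.795
grip_force: 0.0
```

```bash
python3 - <<'E'
from h import *
im,d,P=shot('wrist'); s=ctrl.get_state(); t=s['tool_pos']; print(t,s['tool_rot'])
for c in('red','green','blue'):
    b=blade(im,P,c); print(c,b,uv(b['sh']) if b else '')
b=blade(im,P,'green'); print(delta([*b['c'],-30],[np.pi,0,np.pi+b['yaw']]))
im,d,P=shot('top'); print(blade(im,P,'blue'))
E
```

```text
[ 442.62412681 -266.20592304  137.36427716] [3.14113093e+00 5.09845714e-05 2.87766818e+00]
red {'n': 859, 'c': array([ 570.8, -139.4]), 'sh': array([ 605.7, -141.4]), 'yaw': -0.0579, 'size': array([15.8, 70. ]), 'z': np.float64(45.8), 'd': array([ 0.9983257 , -0.05784326], dtype=float32)} [ 612.55718935 -107.88947942]
green {'n': 884, 'c': array([ 440.1, -266.5]), 'sh': array([ 473.8, -275.9]), 'yaw': -0.2722, 'size': array([15.7, 69.2]), 'z': np.float64(13.7), 'd': array([ 0.96317786, -0.2688649 ], dtype=float32)} [ 488.25040881 -249.43694253]
blue {'n': 988, 'c': array([574.6, -74.3]), 'sh': array([609.6, -76.3]), 'yaw': -0.0576, 'size': array([16.8, 69.6]), 'z': np.float64(45.6), 'd': array([ 0.99834013, -0.05759386], dtype=float32)} [612.87259699 -42.67352648]
(array([  2.4,  -1. , 167.4]), array([0.0005, 0.    , 0.0083]))
{'n': 1849, 'c': array([  -61. , -1269.6]), 'sh': array([  -26.1, -1272.6]), 'yaw': -0.0846, 'size': array([ 41.3, 318.6]), 'z': np.float64(-367.5), 'd': array([ 0.99642134, -0.08452495], dtype=float32)}
```

Red and blue are home. Next is green.

>>> {"op": "step_arm", "data": {"plan": [2.4,-0.5,40,0,0,0.008,0.2,2.4,-0.5,80,0,0,0.008,0.2,2.4,-0.5,115,0,0,0.008,0.2,2.4,-0.5,140,0,0,0.008,0.2,2.4,-0.5,155,0,0,0.008,0.2,2.4,-0.5,163,0,0,0.008,0.2,2.4,-0.5,167.4,0,0,0.008,0.2,2.4,-0.5,167.4,0,0,0.008,0.2,2.4,-0.5,167.4,0,0,0.008,0.2]}}

```text
clock: 18.97
tool_pos: [440.7, -266.9, -28.8]
tool_rot: [-3.141, 0.002, 2.87]
ft_force: [0.1, 0.3, -0.2]
gripper_width: 0.8
grip_force: 0.0
```

>>> {"op": "step_arm", "data": {"plan": [0,0,0,0,0,0,1,0,0,0,0,0,0,1,0,0,0,0,0,0,1,0,0,0,0,0,0,1,0,0,0,0,0,0,1,0,0,0,0,0,0,1,0,0,0,0,0,0,1]}}

```text
clock: 19.55
tool_pos: [440.2, -267.1, -29.3]
tool_rot: [-3.141, 0.001, 2.869]
ft_force: [-0.9, -0.2, 5.8]
gripper_width: 0.165
grip_force: 60.5
```

>>> {"op": "step_arm", "data": {"plan": [0,0,-8,0,0,0,1,0,0,-20,0,0,0,1,0,0,-40,0,0,0,1,0,0,-60,0,0,0,1,0,0,-80,0,0,0,1,0,0,-90,0,0,0,1,0,0,-90,0,0,0,1]}}

```text
clock: 20.13
tool_pos: [441.1, -267.8, 63.2]
tool_rot: [-3.14, 0.005, 2.869]
ft_force: [0.3, -0.5, -0.3]
gripper_width: 0.166
grip_force: 59.7
```

```bash
python3 - <<'E'
from h import *
s=ctrl.get_state(); t=s['tool_pos']; print(t,s['tool_rot'])
print(delta([*xy(500,23.2),t[2]],[np.pi,0,np.pi+A]))
E
```

```text
[ 441.13812945 -267.7554265    63.23321119] [-3.13984468  0.00509286  2.86881253]
(array([ 13.8, 269.7,  -0.5]), array([-0.0023,  0.0049, -0.2178]))
```

>>> {"op": "step_arm", "data": {"plan": [1,20,-0.5,0,0,-0.02,1,3,50,-0.5,0,0,-0.04,1,4,85,-0.5,0,0,-0.07,1,6,120,-0.5,0,0,-0.1,1,8,155,-0.5,0,0,-0.13,1,10,190,-0.5,0,0,-0.16,1,12,222,-0.5,0,0,-0.19,1,14,250,-0.5,0,0,-0.21,1,14,266,-0.5,0,0,-0.218,1,14,269.7,-0.5,0,0,-0.218,1]}}

```text
clock: 20.97
tool_pos: [498.5, -0.7, 59.3]
tool_rot: [3.141, -0.002, 3.09]
ft_force: [0.1, 0.5, 0.1]
gripper_width: 0.168
grip_force: 59.7
```

>>> {"op": "step_arm", "data": {"plan": [0,0,20,0,0,0,1,0,0,40,0,0,0,1,0,0,40,0,0,0,1,0,0,40,0,0,0,1,0,0,40,0,0,0,1]}}

```text
clock: 21.38
tool_pos: [499.2, -3.8, 21.1]
tool_rot: [-3.142, 0.0, 3.086]
ft_force: [-0.0, -0.4, -0.4]
gripper_width: 0.163
grip_force: 59.7
```

```bash
python3 - <<'E'
from h import *
held('green',23.2)
E
```

```text
[499.58096939  -3.76255727  21.62965911] [-3.14157637e+00  1.58723084e-03  3.08611237e+00] 0.16665792487542835 
 {'n': 3112, 'c': array([499.1,  -4.7]), 'sh': array([534.1,  -6.3]), 'yaw': -0.0452, 'size': array([15.7, 70.4]), 'z': np.float64(64.1), 'd': array([ 0.99898016, -0.04515145], dtype=float32)}
tcp uv [499.   23.7] handle c uv [498.6  22.7] sh uv [533.6  23.1]
36 303 v [-11.    9.6] z 59.2
44 379 v [-10.5   9.8] z 59.2
52 358 v [-10.6   9.8] z 59.2
60 45 v [-6.9  6.8] z 58.9
u end 62.0
slot-aligned delta, tool: (array([ 0. , -0.5, 12.1]), array([-0.    ,  0.0016, -0.0005])) advance 79.96129729832819
```

>>> {"op": "step_arm", "data": {"plan": [0,-0.6,8,0,0,0,1,0,-0.6,12.2,0,0,0,1,0,-0.6,12.2,0,0,0,1,-6,-0.6,12.2,0,0,0,1,-12,-0.6,12.2,0,0,0,1,-18,-0.6,12.2,0,0,0,1,-24,-0.6,12.2,0,0,0,1,-29,-0.6,12.2,0,0,0,1,-32,-0.6,12.2,0,0,0,1,-32,-0.6,12.2,0,0,0,1]}}

```text
clock: 22.27
tool_pos: [531.5, -5.7, 8.3]
tool_rot: [3.142, 0.0, 3.087]
ft_force: [0.1, 0.3, -0.4]
gripper_width: 0.169
grip_force: 59.7
```

>>> {"op": "step_arm", "data": {"plan": [-6,0,0,0,0,0,1,-12,0,0,0,0,0,1,-18,0,0,0,0,0,1,-24,0,0,0,0,0,1,-30,0,0,0,0,0,1,-36,0,0,0,0,0,1,-40,0,0,0,0,0,1,-43,0,0,0,0,0,1,-44,0,0,0,0,0,1,-44,0,0,0,0,0,1]}}

```text
clock: 23.1
tool_pos: [574.9, -8.1, 8.2]
tool_rot: [3.142, -0.0, 3.087]
ft_force: [-1.2, 0.2, -0.1]
gripper_width: 0.163
grip_force: 59.7
```

>>> {"op": "step_arm", "data": {"plan": [-1,0,0,0,0,0,1,-2,0,0,0,0,0,1,-3,0,0,0,0,0,1,-4,0,0,0,0,0,1,-5,0,0,0,0,0,1,-5.5,0,0,0,0,0,1]}}

```text
clock: 23.6
tool_pos: [579.3, -8.3, 8.1]
tool_rot: [3.142, -0.003, 3.087]
ft_force: [-7.5, -0.2, 3.6]
gripper_width: 0.168
grip_force: 60.2
```

>>> {"op": "step_arm", "data": {"plan": [-1,0,1,0,0,0,1,-1,0,2,0,0,0,1,-1,0,2,0,0,0,0.55,-1,0,2,0,0,0,0.55,0,0,2,0,0,0,0.55,0,0,2,0,0,0,0.55,0,0,2,0,0,0,0.55,0,0,-20,0,0,0,0.55,0,0,-50,0,0,0,0.55,0,0,-90,0,0,0,0.55]}}

```text
clock: 24.43
tool_pos: [578.5, -8.2, 96.5]
tool_rot: [3.141, -0.006, 3.087]
ft_force: [1.8, 0.4, -0.2]
gripper_width: 0.448
grip_force: 0.0
```

>>> {"op": "step_arm", "data": {"plan": [40,30,-60,0,0,0,0.55,80,60,-120,0,0,0,0.55,130,80,-150,0,0,0,0.55,150,100,-150,0,0,0,0.55,150,100,-150,0,0,0,0.55,150,100,-150,0,0,0,0.55,150,100,-150,0,0,0,0.55,150,100,-150,0,0,0,0.55]}}

```text
clock: 25.1
tool_pos: [436.0, 100.3, 249.8]
tool_rot: [3.141, 0.004, 3.089]
ft_force: [0.7, -0.2, 0.2]
gripper_width: 0.45
grip_force: 0.0
```

```bash
python3 - <<'E'
from h import *
im,d,P=shot('wrist'); save('w4.png',im); np.savez('/tmp/w4',im=im,d=d,P=P)
s=ctrl.get_state(); t=s['tool_pos']; print(t,s['tool_rot'],s['joint_positions'])
for c in('red','green','blue'):
    b=blade(im,P,c); print(c,b,uv(b['sh']) if b else '')
for n in('cabinet_drawer0_handle','cabinet','code_stand'):
    for r in ctrl.regions_of('wrist',n)[:2]:
        p=P[r['mask']&(d>0)]; print(n,r['p'],r['location'],np.median(p,0).round(1))
hsv=cv2.cvtColor(im,cv2.COLOR_RGB2HSV).astype(int)
b=(P[...,1]>200)&(P[...,2]>40)&(P[...,2]<75)&(hsv[...,0]>15)&(hsv[...,0]<32)&(hsv[...,1]>140)&(hsv[...,2]>120)&(d>0)
print(b.sum(),P[b].mean(0),np.percentile(P[b],[1,99],axis=0),cv2.minAreaRect(P[b][:,:2].astype(np.float32)))
E
```

```text
[436.14178842  99.70167741 248.38724316] [3.14157251e+00 1.06916678e-03 3.08738921e+00] [ 1.42298599e-01 -1.76321807e-01  1.52099727e+00 -1.93881256e-04
  1.79586467e+00 -1.37433766e+00]
red {'n': 446, 'c': array([ 570.9, -138. ]), 'sh': array([ 605.9, -139.6]), 'yaw': -0.045, 'size': array([15.9, 68.7]), 'z': np.float64(46.1), 'd': array([ 0.9989886 , -0.04496229], dtype=float32)} [ 612.65793684 -106.08120678]
green {'n': 218, 'c': array([568.7,  -7.8]), 'sh': array([603.6,  -9.3]), 'yaw': -0.0443, 'size': array([15.7, 50.7]), 'z': np.float64(44.6), 'd': array([ 0.99901694, -0.04433095], dtype=float32)} [603.19852727  23.89532791]
blue {'n': 444, 'c': array([574.2, -73. ]), 'sh': array([609.2, -75.4]), 'yaw': -0.0667, 'size': array([15.8, 69.1]), 'z': np.float64(46.0), 'd': array([ 0.9977775 , -0.06663337], dtype=float32)} [612.42372679 -41.7968763 ]
cabinet_drawer0_handle 0.92 [493.4, 239.4] [555.3 348.2  60.2]
cabinet 0.82 [551.3, 282.2] [607.7 413.5  93.3]
cabinet 0.57 [41.0, 292.8] [ 643.3 -393.3   17.1]
code_stand 0.85 [295.9, 335.1] [759.   45.4  11.7]
code_stand 0.2 [304.4, 140.9] [403.5  86.2  27.6]
600 [560.49448856 308.49242173  60.24747643] [[509.87865188 266.01097126  57.39512065]
 [617.74197818 362.05351375  62.25902752]] ((568.5180053710938, 316.391357421875), (39.53022384643555, 126.42102813720703), 50.99641036987305)
```

View pics/w4.png

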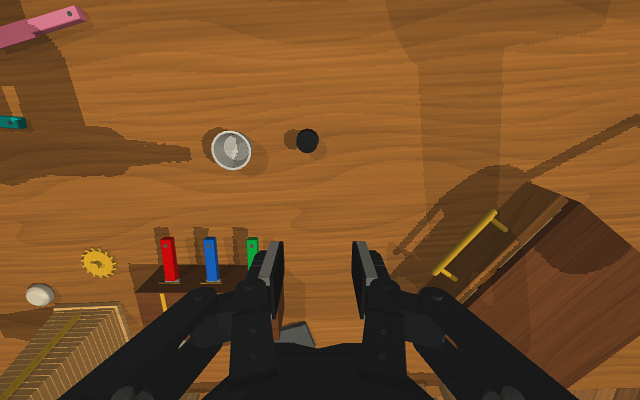

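```bash
python3 - <<'E'
from h import *
z=np.load('/tmp/w4.npz'); P=z['P']; im=z['im']; t=np.array([436.14,99.7,248.39])
hsv=cv2.cvtColor(im,cv2.COLOR_RGB2HSV).astype(int)
q=P-t; y=q[...,1]; g=(abs(y)<130)&(abs(q[...,0])<60)&(q[...,2]>20)&(q[...,2]<200)&(hsv[...,2]<130)
for h in range(30,180,10):
    k=g&(q[...,2]>=h)&(q[...,2]<h+10)
    if k.sum()>10: print(h,k.sum(),'y',y[k].min().round(),y[k].max().round(),'x',q[...,0][k].min().round(),q[...,0][k].max().round())
b=(P[...,1]>200)&(P[...,2]>56.5)&(P[...,2]<64)&(hsv[...,0]>15)&(hsv[...,0]<32)&(hsv[...,1]>140)&(hsv[...,2]>90)
p=P[b][:,:2]; 
for _ in range(4):
    vx,vy,x0,y0=cv2.fitLine(p.astype(np.float32),cv2.DIST_HUBER,0,.01,.01).ravel(); n=np.array([-vy,vx]); r=(p-[x0,y0])@n; p=p[abs(r)<7]
d=np.array([vx,vy]); s=(p-[x0,y0])@d; print('bar',np.array([x0,y0])+d*(s.min()+s.max())/2,np.array([x0,y0])+d*s.min(),np.array([x0,y0])+d*s.max(),'dir',np.degrees(np.arctan2(vy,vx)),len(p),s.max()-s.min())
# cabinet top edges from w4 and side
for nm,fn in(('w4','/tmp/w4.npz'),('side','/tmp/side.npz'),('top','/tmp/top.npz')):
    zz=np.load(fn); Q=zz['P']; m=(abs(Q[...,2]-94)<3)&(Q[...,1]>200)&(Q[...,0]>450)&(Q[...,0]<800)&(Q[...,1]<680)
    n,l,st,ce=cv2.connectedComponentsWithStats(cv2.erode(m.astype(np.uint8),np.ones((3,3)))); k=1+st[1:,4].argmax()
    print(nm,cv2.minAreaRect(Q[l==k][:,:2].astype(np.float32)))
E
```

```text
30 102 y -25.0 26.0 x -14.0 9.0
40 581 y -33.0 33.0 x -14.0 11.0
50 763 y -33.0 33.0 x -14.0 11.0
60 862 y -33.0 33.0 x -14.0 11.0
70 1202 y -41.0 44.0 x -17.0 11.0
80 3579 y -53.0 53.0 x -18.0 14.0
90 5647 y -56.0 57.0 x -20.0 14.0
100 6617 y -59.0 60.0 x -21.0 14.0
110 10505 y -64.0 63.0 x -21.0 11.0
120 8039 y -66.0 65.0 x -23.0 -3.0
130 694 y -20.0 21.0 x -24.0 -19.0
bar [557.88780763 303.15723079] [507.13109356 343.05316164] [608.64452171 263.26129995] dir -38.16815 630 129.11900352773662
w4 ((647.7462768554688, 453.9908142089844), (246.24534606933594, 211.94024658203125), 50.910030364990234)
side ((631.0614624023438, 552.1622924804688), (36.3562126159668, 103.73404693603516), 8.348496437072754)
top ((772.7567749023438, 458.5823669433594), (39.34781265258789, 13.18795394897461), 64.0653076171875)
```

```bash
cat >> h.py <<'E'
CY=np.radians(50.95); CX=np.array([np.cos(CY),np.sin(CY),0]); CYV=np.array([-np.sin(CY),np.cos(CY),0]); Z=np.array([0,0,1.])
def Rt(z,x):
    x=x-z*(x@z); x/=np.linalg.norm(x); return np.stack([x,np.cross(z,x),z],1)
BAR=np.array([557.9,303.2,56.])
E
python3 - <<'E'
from h import *
z=np.sin(np.radians(20))*CX-np.cos(np.radians(20))*Z; R=Rt(z,CYV)
print(delta(BAR-65*z,R=R)); print('tool-axis pull -CX',R.T@-CX,'up',R.T@Z)
im=np.load('/tmp/w4.npz'); P=im['P']; q=P[...,:2]-BAR[:2]; a=q@CX[:2]; b=q@CYV[:2]
m=(abs(b)<100)&(P[...,2]>0)
for lo in range(-10,80,6):
    k=m&(a>=lo)&(a<lo+6); print(lo,k.sum(),np.percentile(P[...,2][k],[10,50,90,98]).round()) if k.sum()>5 else 0
E
```

```text
(array([-97.4, 192.7, 129.5]), array([-0.3388, -0.1113,  0.6189]))
tool-axis pull -CX [ 0.         -0.93969262 -0.34202014] up [-2.60817096e-17  3.42020143e-01 -9.39692621e-01]
-10 148 [ 0.  0.  1. 57.]
-4 715 [ 0. 58. 61. 62.]
2 336 [ 0. 59. 61. 62.]
8 176 [ 0.  1. 59. 61.]
14 162 [ 0.  1. 59. 60.]
20 179 [ 0.  1. 59. 60.]
26 163 [ 0.  1. 59. 60.]
32 2996 [24. 54. 77. 81.]
38 1341 [24. 66. 81. 82.]
44 488 [80. 81. 82. 83.]
50 1299 [82. 89. 94. 95.]
56 476 [93. 94. 95. 95.]
62 467 [93. 94. 95. 95.]
68 471 [93. 94. 95. 95.]
74 454 [93. 94. 95. 95.]
```

>>> {"op": "step_arm", "data": {"plan": [-97.4,192.7,129.5,-0.339,-0.111,0.619,0.67,-97.4,192.7,129.5,-0.339,-0.111,0.619,0.67,-97.4,192.7,129.5,-0.339,-0.111,0.619,0.67,-97.4,192.7,129.5,-0.339,-0.111,0.619,0.67,-97.4,192.7,129.5,-0.339,-0.111,0.619,0.67,-97.4,192.7,129.5,-0.339,-0.111,0.619,0.67,-97.4,192.7,129.5,-0.339,-0.111,0.619,0.67,-97.4,192.7,129.5,-0.339,-0.111,0.619,0.67,-97.4,192.7,129.5,-0.339,-0.111,0.619,0.67,-97.4,192.7,129.5,-0.339,-0.111,0.619,0.67]}}

```text
clock: 26.13
tool_pos: [544.6, 285.9, 120.1]
tool_rot: [2.79, 0.003, 2.461]
ft_force: [-0.7, -0.1, -0.6]
gripper_width: 0.333
grip_force: 0.0
```

```bash
python3 - <<'E'
from h import *
z=np.sin(np.radians(20))*CX-np.cos(np.radians(20))*Z; R=Rt(z,CYV)
im,d,P=shot('wrist'); save('w5.png',im); s=ctrl.get_state(); print(s['tool_pos'],s['joint_positions'])
hsv=cv2.cvtColor(im,cv2.COLOR_RGB2HSV).astype(int)
q=P[...,:2]-BAR[:2]; a=q@CX[:2]; b=q@CYV[:2]
m=(abs(b)<75)&(abs(a)<15)&(P[...,2]>50)&(P[...,2]<66)&(hsv[...,1]>120)&(hsv[...,0]>12)&(hsv[...,0]<34)&(d>0)
print(m.sum(),'a',np.percentile(a[m],[2,50,98]),'b',np.percentile(b[m],[1,99]),'z',np.percentile(P[...,2][m],[5,50,95]))
print(delta(BAR+45*z,R=R))
E
```

```text
[544.65606905 285.97279344 120.38178728] [ 0.33083396  0.08306921  1.56413571  0.19555898  1.19720197 -0.60347431]
1772 a [-3.342153    1.10964109 12.96396212] b [-60.80988283  63.67484352] z [56.39560939 60.16074915 61.92947995]
(array([  0.8,  -2. , 112.9]), array([0.0035, 0.0024, 0.0012]))
```

View pics/w5.png

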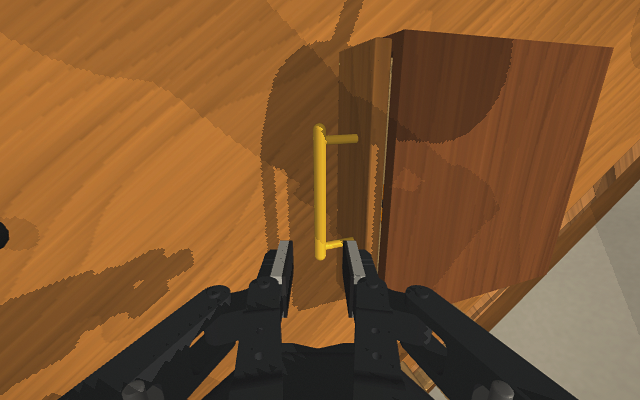

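>>> {"op": "step_arm", "data": {"plan": [0.8,-0.5,20,0,0,0,0.67,0.8,-0.5,40,0,0,0,0.67,0.8,-0.5,60,0,0,0,0.67,0.8,-0.5,80,0,0,0,0.67,0.8,-0.5,95,0,0,0,0.67,0.8,-0.5,105,0,0,0,0.67,0.8,-0.5,112,0,0,0,0.67,0.8,-0.5,112,0,0,0,0.67,0.8,-0.5,112,0,0,0,0.67]}}

```text
clock: 26.93
tool_pos: [567.7, 316.7, 14.4]
tool_rot: [2.79, 0.002, 2.461]
ft_force: [0.2, -0.5, 0.7]
gripper_width: 0.33
grip_force: 0.0
```

>>> {"op": "step_arm", "data": {"plan": [0,0,0,0,0,0,1,0,0,0,0,0,0,1,0,0,0,0,0,0,1,0,0,0,0,0,0,1,0,0,0,0,0,0,1]}}

```text
clock: 27.35
tool_pos: [568.3, 317.1, 15.4]
tool_rot: [2.788, 0.003, 2.461]
ft_force: [-1.2, -0.5, 6.5]
gripper_width: 0.1
grip_force: 58.8
```

>>> {"op": "step_arm", "data": {"plan": [0,-9.4,-3.4,0,0,0,1,0,-23.5,-8.6,0,0,0,1,0,-42.3,-15.4,0,0,0,1,0,-61.1,-22.2,0,0,0,1,0,-79.9,-29.1,0,0,0,1,0,-98.7,-35.9,0,0,0,1,0,-117.5,-42.8,0,0,0,1,0,-136.3,-49.6,0,0,0,1,0,-150.4,-54.7,0,0,0,1,0,-159.7,-58.1,0,0,0,1]}}

```text
clock: 28.18
tool_pos: [462.3, 183.3, 15.5]
tool_rot: [2.786, 0.007, 2.459]
ft_force: [6.7, -2.9, 2.8]
gripper_width: 0.104
grip_force: 60.5
```

>>> {"op": "step_arm", "data": {"plan": [0,-2,-0.7,0,0,0,1,0,-4,-1.4,0,0,0,1,0,-6,-2.2,0,0,0,1,0,-7,-2.6,0,0,0,1,0,-7,-2.6,0,0,0,1]}}

```text
clock: 28.6
tool_pos: [458.2, 178.1, 15.4]
tool_rot: [2.787, 0.007, 2.46]
ft_force: [4.5, -4.8, 5.3]
gripper_width: 0.104
grip_force: 60.6
```

>>> {"op": "step_arm", "data": {"plan": [0,0,0,0,0,0,0.67,0,0,0,0,0,0,0.67,0,0,0,0,0,0,0.67,0,0,-15,0,0,0,0.67,0,0,-40,0,0,0,0.67,0,0,-80,0,0,0,0.67,0,0,-120,0,0,0,0.67,0,0,-160,0,0,0,0.67,0,0,-190,0,0,0,0.67,0,0,-190,0,0,0,0.67]}}

```text
clock: 29.43
tool_pos: [415.9, 127.6, 198.6]
tool_rot: [2.783, 0.009, 2.46]
ft_force: [1.1, 0.4, 0.1]
gripper_width: 0.331
grip_force: 0.0
```

```bash
python3 - <<'E'
from h import *
im,d,P=shot('wrist'); save('w6.png',im); np.savez('/tmp/w6',im=im,d=d,P=P); s=ctrl.get_state(); print(s['tool_pos'],s['joint_positions'])
im2,d2,P2=shot('side'); save('s3.png',im2)
for n,(I,D,Q) in dict(wrist=(im,d,P),side=(im2,d2,P2)).items():
    for r in ctrl.regions_of(n,'scanner')[:3]:
        m=r['mask']&(D>0); p=Q[m]; print(n,round(r['p'],2),r['location'],m.sum(),np.median(p,0).round(1),cv2.minAreaRect(p[:,:2].astype(np.float32)))
E
```

```text
[415.38839506 127.93660287 195.06634335] [ 0.02181684 -0.47123265  1.89458061  0.26588882  1.48148272 -0.86098101]
wrist 0.66 [395.9, 146.5] 25444 [517.6 273.3  23.1] ((534.050537109375, 247.0717315673828), (333.82562255859375, 304.4395446777344), 52.09476089477539)
wrist 0.58 [397.7, 165.0] 2286 [529.8 262.8  47.5] ((538.3444213867188, 273.72650146484375), (150.3751678466797, 41.122596740722656), 72.08577728271484)
side 0.54 [311.2, 138.9] 278 [540.  270.8  47.5] ((541.7686767578125, 276.512451171875), (137.77902221679688, 41.625640869140625), 79.22721862792969)
```

View pics/w6.png

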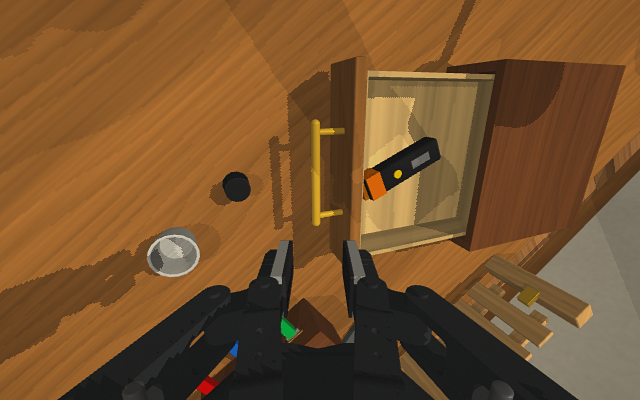

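```bash
cat > kin.py <<'E'
import numpy as np
from scipy.optimize import least_squares
from scipy.spatial.transform import Rotation as Ro
E=lambda ax,a: Ro.from_euler(ax,a).as_matrix()
def fk(q,p):
    a1,h,L2,a3,L3,d6=p[:6]
    R1=E('z',q[0]); R2=R1@E('y',q[1]); R3=R2@E('y',q[2]); R=R3@E('z',q[3])@E('y',q[4])@E('z',q[5]+np.pi/2)
    return R1@[a1,0,h]+R2@[0,0,L2]+R3@[a3,0,L3]+R@[0,0,d6],R
D=[([1.04370807,.0528033792,1.40175235,0,1.68856147,-.0703349516],[231.365,470.88,197.676],[-3.14007,0,2.68484]),
([.142298599,-.176321807,1.52099727,-.000193881,1.79586467,-1.37433766],[436.14178842,99.70167741,248.38724316],[3.14157,.00107,3.08739]),
([.118743422,-.435212554,1.76175549,.00012,1.81352118,-1.45259744],[352.0,79.2,230.2],[3.141,.002,-3.141]),
([.33083396,.08306921,1.56413571,.19555898,1.19720197,-.60347431],[544.65606905,285.97279344,120.38178728],[2.79,.003,2.461]),
([.02181684,-.47123265,1.89458061,.26588882,1.48148272,-.86098101],[415.38839506,127.93660287,195.06634335],[2.783,.009,2.46])]
def res(p):
    o=[]
    for q,t,r in D:
        P,R=fk(q,p); o+=list(P-t)+list(100*(Ro.from_euler('xyz',r).as_matrix().T@R-np.eye(3)).ravel())
    return o
f=least_squares(res,[0,300,400,0,400,200]); PAR=f.x
LO=np.array([-2.9,-.91,.12,-1.06,.26,-2.93]);HI=np.array([2.9,2.17,2.37,4.2,2.73,2.93])
def ik(t,R,n=30,seed=0):
    rng=np.random.default_rng(seed); sols=[]
    def g(q):
        P,Q=fk(q,PAR); return np.r_[(P-t)/100,(Q-R).ravel()]
    for _ in range(n):
        s=least_squares(g,rng.uniform(LO,HI),bounds=(LO,HI))
        if s.cost<1e-5 and not any(abs(s.x-o).max()<.01 for o in sols): sols.append(s.x)
    return sols
if __name__=='__main__': print(PAR.round(1),f.cost,np.abs(f.fun).max())
E
python3 kin.py
python3 - <<'E'
from h import *
z=np.load('/tmp/w6.npz'); P=z['P']; im=z['im']; d=z['d']
r=[r for r in ctrl.regions_of('wrist','scanner') if r['mask'].sum()<6000][0]
m=r['mask']&(P[...,2]>42)&(P[...,2]<56); print(m.sum(),np.median(P[m],0),cv2.minAreaRect(P[m][:,:2].astype(np.float32)))
hsv=cv2.cvtColor(im,cv2.COLOR_RGB2HSV).astype(int)
o=r['mask']&(hsv[...,0]>5)&(hsv[...,0]<18)&(hsv[...,1]>170)&(hsv[...,2]>120)&(P[...,2]>42); print('orange',o.sum(),P[o].mean(0))
q=(P[m][:,:2]-BAR[:2])@np.stack([CX[:2],CYV[:2]],1); print('cab a,b',q.min(0),q.max(0))
mm=(P[...,2]>16)&(P[...,2]<30)&(abs((P[...,:2]-BAR[:2])@CYV[:2])<90)&(((P[...,:2]-BAR[:2])@CX[:2])>-110)&(((P[...,:2]-BAR[:2])@CX[:2])<30); print('floor z',np.median(P[mm][:,2]))
for n in('top','side'):
    zz=np.load(f'/tmp/{n}.npz'); Q=zz['P']; k=(abs(Q[...,0]-766)<45)&(abs(Q[...,1]-36)<50)&(Q[...,2]>98)&(Q[...,2]<165)
    p=Q[k]; c=p.mean(0); 
    for _ in range(3):
        u,s,v=np.linalg.svd(p-p.mean(0)); nn=v[2]*np.sign(v[2][2]); e=(p-p.mean(0))@nn; p=p[abs(e)<4]
    w=np.array([(p.min(0)+p.max(0))/2]); print(n,k.sum(),len(p),'c',p.mean(0).round(1),w.round(1),'n',nn.round(3),'yaw',np.degrees(np.arctan2(-nn[1],-nn[0])))
E
```

```text
[-56.1 515.3 423.9 340.5 519.1 466. ] 2156.3004363804594 37.459437858711865
1894 [532.26340609 260.70348704  47.70950502] ((534.4286499023438, 263.0627746582031), (129.35684204101562, 34.377777099609375), 76.46116638183594)
orange 402 [522.28098594 217.53929943  49.01006346]
cab a,b [-104.0407575   -45.20800243] [18.25221417 32.26003815]
floor z 21.79914469149753
top 415 392 c [770.1  36.  131.6] [[769.9  36.2 130.5]] n [-0.684 -0.19   0.704] yaw 15.498041117181229
side 365 341 c [772.3  33.2 130.5] [[772.4  33.1 130. ]] n [-0.682 -0.182  0.708] yaw 14.95625575398809
```

```bash
python3 - <<'E'
import kin,itertools; from kin import *
for s4,s5 in itertools.product((1,-1),(1,-1)):
    print(s4,s5)
    for q,t,r in D:
        R=E('z',q[0])@E('y',q[1]+q[2])@E('z',s4*q[3])@E('y',q[4])@E('z',s5*(q[5]+np.pi/2)); M=Ro.from_euler('xyz',r).as_matrix()
        print('  ',Ro.from_matrix(M.T@R).as_rotvec().round(3))
E
```

```text
1 1
   [-0.  0.  0.]
   [0. 0. 0.]
   [0. 0. 0.]
   [-0.001  0.     0.001]
   [0.003 0.003 0.001]
1 -1
   [-0.     0.    -3.001]
   [ 0.     0.    -0.393]
   [ 0.     0.001 -0.236]
   [-1.000e-03 -1.000e-03 -1.934e+00]
   [ 1.000e-03  5.000e-03 -1.419e+00]
-1 1
   [-0.  0.  0.]
   [-0.  0. -0.]
   [0.001 0.    0.   ]
   [ 0.206 -0.3   -0.142]
   [ 0.405 -0.342 -0.048]
-1 -1
   [-0.     0.    -3.001]
   [-0.     0.    -0.393]
   [ 0.     0.001 -0.236]
   [ 4.370e-01 -1.000e-03 -2.051e+00]
   [ 0.58   0.005 -1.431]
```

```bash
sed -i 's/a1,h,L2,a3,L3,d6=p\[:6\]/a1,h,L2,a3,L3,d6,dy=p/; s/\[a1,0,h\]/[a1,dy,h]/; s/\[0,300,400,0,400,200\]/[0,300,400,0,400,200,37]/' kin.py; python3 kin.py
cat > plan.py <<'E'
from h import *; import kin
code=np.array([771,35,130.5]); ya=np.radians(15.2); H=np.array([np.cos(ya),np.sin(ya),0]); n=(-H+Z)/np.sqrt(2)
L=np.array([-.2341,-.9722,0]) # scanner lens direction in drawer
Sc=np.array([534.4,263.1,35.])
def tool_for(axis,up,side,th,flip):
    # scanner frame: axis a, up b (its top), c=b x a. tool z in a-b plane: -up tilted by th toward lens ; tool x
    z=-np.cos(th)*up+np.sin(th)*axis
    x=flip*np.cross(np.cross(axis,up)*1.0, z)
    return Rt(z,x)
if __name__=='__main__':
    for th in np.radians([-40,-30,-20,-10,0,10,20,30]):
      for flip in (1,-1):
        Rp=tool_for(L,Z,0,th,flip); TP=Sc+Rp[:,2]*(37.5+0)
        # scan: scanner axis -n; up vector options: roll about axis
        up0=Z-(-n)*(Z@-n); up0/=np.linalg.norm(up0)
        for roll in (0,):
            up=Ro.from_rotvec(-n*np.radians(roll)).apply(up0)
            Rs=tool_for(-n,up,0,th,flip); TS=code+165*n+Rs[:,2]*37.5
            a=kin.ik(TP,Rp,12); b=kin.ik(TS,Rs,12)
            if a and b: print(round(np.degrees(th)),flip,roll,'pick',[x.round(2).tolist() for x in a],'scan',[x.round(2).tolist() for x in b])
            else: print(round(np.degrees(th)),flip,roll,len(a),len(b))
E
python3 plan.py
```

```text
[-1.000e-01  2.066e+02  3.529e+02  1.065e+02  4.963e+02  3.131e+02
  3.690e+01] 0.20060251812334734 0.3168840588460936
-40 1 0 0 0
-40 -1 0 1 0
-30 1 0 0 0
-30 -1 0 1 0
-20 1 0 1 0
-20 -1 0 1 0
-10 1 0 1 0
-10 -1 0 1 0
0 1 0 1 0
0 -1 0 1 0
10 1 0 1 0
10 -1 0 1 0
20 1 0 pick [[0.51, 0.59, 1.19, -0.25, 1.6, -2.37]] scan [[-0.0, 0.86, 0.39, -0.15, 2.32, 1.22]]
20 -1 0 pick [[0.51, 0.59, 1.19, -0.25, 1.6, 0.77]] scan [[-0.0, 0.86, 0.39, -0.15, 2.32, -1.92]]
30 1 0 pick [[0.56, 0.7, 1.08, -0.36, 1.75, -2.34]] scan [[-0.02, 0.67, 0.62, -0.08, 2.09, 1.25]]
30 -1 0 pick [[0.56, 0.7, 1.08, -0.36, 1.75, 0.8]] scan [[-0.02, 0.67, 0.62, -0.08, 2.09, -1.89]]
```

```bash
python3 - <<'E'
from plan import *
th=np.radians(25); R=tool_for(L,Z,0,th,-1); print('x,y,z',R.T.round(2).tolist())
TP=Sc+44*R[:,2]; pre=TP+[0,0,130]
for p in(pre,TP): print(p.round(1),[q.round(2).tolist() for q in kin.ik(p,R,12)])
print(delta(pre,R=R)); print('down in tool axes',R.T@-Z)
E
```

```text
x,y,z [[0.21, 0.88, -0.42], [0.97, -0.23, -0.0], [-0.1, -0.41, -0.91]]
[530.  245.  125.1] [[0.53, 0.52, 1.04, -0.32, 1.87, 0.72]]
[530.  245.   -4.9] [[0.53, 0.64, 1.15, -0.31, 1.66, 0.79]]
(array([-17.4, 132. , 116.5]), array([ 0.552 , -0.5835,  1.0363]))
down in tool axes [4.22614035e-01 1.38777878e-17 9.06307787e-01]
```

```bash
python3 - <<'E'
from plan import *
th=np.radians(20); R=tool_for(L,Z,0,th,-1)
TP=Sc+44*R[:,2]; pre=TP+[0,0,130]
print(TP,pre,[q.round(2).tolist() for q in kin.ik(pre,R,12)])
print(delta(pre,R=R)); print('down in tool axes',R.T@-Z)
E
```

```text
[530.87705572 248.46947273  -6.34647531] [530.87705572 248.46947273 123.65352469] [[0.51, 0.47, 1.09, -0.26, 1.81, 0.71]]
(array([-15.9, 134.5, 119. ]), array([ 0.5042, -0.5065,  1.0551]))
down in tool axes [0.34201647 0.         0.93969262]
```

>>> {"op": "step_arm", "data": {"plan": [-16,134.5,119,0.504,-0.506,1.055,0.2,-16,134.5,119,0.504,-0.506,1.055,0.2,-16,134.5,119,0.504,-0.506,1.055,0.2,-16,134.5,119,0.504,-0.506,1.055,0.2,-16,134.5,119,0.504,-0.506,1.055,0.2,-16,134.5,119,0.504,-0.506,1.055,0.2,-16,134.5,119,0.504,-0.506,1.055,0.2,-16,134.5,119,0.504,-0.506,1.055,0.2,-16,134.5,119,0.504,-0.506,1.055,0.2,-16,134.5,119,0.504,-0.506,1.055,0.2]}}

```text
clock: 30.52
tool_pos: [530.9, 248.8, 123.9]
tool_rot: [3.132, 0.318, 1.409]
ft_force: [0.3, -0.1, 0.4]
gripper_width: 0.802
grip_force: 0.0
```

>>> {"op": "step_arm", "data": {"plan": [0,0,0,0,0,0,0.2,0,0,0,0,0,0,0.2,0,0,0,0,0,0,0.2]}}

```text
clock: 30.77
tool_pos: [531.6, 248.0, 125.0]
tool_rot: [3.13, 0.313, 1.415]
ft_force: [-1.0, 0.4, -0.3]
gripper_width: 0.801
grip_force: 0.0
```

```bash
cat >> h.py <<'E'
def scan_fit(im,P,zr,ctr,rad=90):
    hsv=cv2.cvtColor(im,cv2.COLOR_RGB2HSV).astype(int)
    near=(np.linalg.norm(P[...,:2]-np.array(ctr),axis=-1)<rad)&(P[...,2]>zr[0])&(P[...,2]<zr[1])
    o=near&(hsv[...,0]>5)&(hsv[...,0]<18)&(hsv[...,1]>190)&(hsv[...,2]>120)
    k=near&(hsv[...,2]<75)|o
    n,l,st,ce=cv2.connectedComponentsWithStats(cv2.morphologyEx(k.astype(np.uint8),cv2.MORPH_CLOSE,np.ones((9,9))))
    j=1+st[1:,4].argmax(); q=P[(l==j)&near]
    print('n',len(q),'top z',np.median(q[:,2]).round(1),cv2.minAreaRect(q[:,:2].astype(np.float32)),'orange',P[o].mean(0).round(1),o.sum())
E
python3 - <<'E'
from plan import *
im,d,P=shot('wrist'); save('w7.png',im); np.savez('/tmp/w7',im=im,d=d,P=P); s=ctrl.get_state(); print(s['tool_pos'],s['joint_positions'])
scan_fit(im,P,(42,56),Sc[:2])
th=np.radians(20); R=tool_for(L,Z,0,th,-1); print(delta(Sc+44*R[:,2],R=R))
E
```

```text
[531.64350069 247.92462842 125.77954601] [ 0.50673875  0.42254366  1.14469772 -0.25669275  1.75449909  0.63739378]
n 4738 top z 47.7 ((535.5722045898438, 263.43499755859375), (131.0440673828125, 34.48992919921875), 76.10578918457031) orange [524.3 218.3  47.6] 750
(array([ 41. ,  -2.4, 125.6]), array([ 0.0383, -0.0374,  0.0749]))
```

View pics/w7.png

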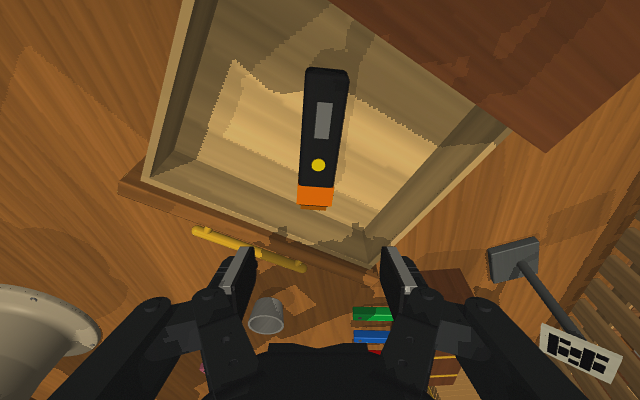

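>>> {"op": "step_arm", "data": {"plan": [0,-1.7,0,0.038,-0.037,0.075,0.2,10,-1.7,30,0.038,-0.037,0.075,0.2,20,-1.7,60,0.038,-0.037,0.075,0.2,29,-1.7,88,0.038,-0.037,0.075,0.2,34,-1.7,104,0.038,-0.037,0.075,0.2,38,-1.7,116,0.038,-0.037,0.075,0.2,40,-1.7,122,0.038,-0.037,0.075,0.2,41,-1.7,125.6,0.038,-0.037,0.075,0.2,41,-1.7,125.6,0.038,-0.037,0.075,0.2], "grip_force": 80}}

```text
clock: 31.57
tool_pos: [532.3, 248.5, -5.4]
tool_rot: [3.14, 0.348, 1.332]
ft_force: [-0.4, -0.1, -0.0]
gripper_width: 0.796
grip_force: 0.0
```

>>> {"op": "step_arm", "data": {"plan": [0,0,0,0,0,0,1,0,0,0,0,0,0,1,0,0,0,0,0,0,1,0,0,0,0,0,0,1,0,0,0,0,0,0,1,0,0,0,0,0,0,1]}}

```text
clock: 32.07
tool_pos: [532.8, 248.9, -4.5]
tool_rot: [3.139, 0.348, 1.331]
ft_force: [-0.6, 0.2, 5.4]
gripper_width: 0.381
grip_force: 80.2
```

>>> {"op": "step_arm", "data": {"plan": [-3,0,-9,0,0,0,1,-8,0,-22,0,0,0,1,-14,0,-40,0,0,0,1,-22,0,-60,0,0,0,1,-30,0,-82,0,0,0,1,-39,0,-107,0,0,0,1,-48,0,-132,0,0,0,1,-55,0,-151,0,0,0,1,-58,0,-160,0,0,0,1,-58,0,-160,0,0,0,1]}}

```text
clock: 32.9
tool_pos: [532.9, 249.3, 167.6]
tool_rot: [3.136, 0.345, 1.33]
ft_force: [0.7, -0.4, -1.2]
gripper_width: 0.379
grip_force: 79.5
```

>>> {"op": "step_arm", "data": {"plan": [0,0,0,0,0,0,1,0,0,0,0,0,0,1,0,0,0,0,0,0,1]}}

```text
clock: 33.15
tool_pos: [531.2, 248.4, 162.1]
tool_rot: [-3.14, 0.352, 1.333]
ft_force: [0.5, 0.6, -2.2]
gripper_width: 0.381
grip_force: 79.5
```

```bash
cat >> h.py <<'E'
def plate(im,d,P,near=(771,35,130)):
    k=(np.linalg.norm(P-np.array(near),axis=-1)<50)&(d>0)&(P[...,2]>98); p=P[k]
    if len(p)<50: print('plate few',len(p)); return
    for _ in range(4):
        u,s,v=np.linalg.svd(p-np.median(p,0),full_matrices=False); nn=v[2]*np.sign(v[2][2]); p=p[abs((p-np.median(p,0))@nn)<3]
    x=np.cross(Z,nn); x/=np.linalg.norm(x); y=np.cross(nn,x); m0=p.mean(0)
    c,(w,h),a=cv2.minAreaRect(np.stack([(p-m0)@x,(p-m0)@y],1).astype(np.float32)); print('plate n',len(p),'centre',(m0+x*c[0]+y*c[1]).round(1),'size',round(w,1),round(h,1),'normal',nn.round(3),'yaw',np.degrees(np.arctan2(-nn[1],-nn[0])).round(1))
def scanner_in_tool(im,d,T,P):
    "orange band and top face of the held scanner, in tool coordinates"
    Q=(P-T[:3,3])@T[:3,:3]; hsv=cv2.cvtColor(im,cv2.COLOR_RGB2HSV).astype(int)
    b=(abs(Q[...,1])<24)&(abs(Q[...,0])<110)&(Q[...,2]>-80)&(Q[...,2]<30)&(d>0)
    o=b&(hsv[...,0]>5)&(hsv[...,0]<18)&(hsv[...,1]>170)&(hsv[...,2]>70)
    print('orange n',o.sum(),'tool',np.median(Q[o],0).round(1) if o.sum() else '')
    k=b&((hsv[...,2]<75)|o); 
    return Q,b,o,k
E
python3 - <<'E'
from plan import *
for nm in('w7',):
    z=np.load(f'/tmp/{nm}.npz'); plate(z['im'],z['d'],z['P'])
T=Ttool(); im,d,P=shot('wrist'); save('w8.png',im); np.savez('/tmp/w8',im=im,d=d,P=P,T=T); s=ctrl.get_state(); print(s['tool_pos'],s['tool_rot'],s['gripper_width'],s['joint_positions'])
plate(im,d,P); scanner_in_tool(im,d,T,P)
E
```

```text
plate n 1204 centre [771.4  33.8 130. ] size 63.9 58.6 normal [-0.719 -0.166  0.675] yaw 13.0
[531.33502505 248.40892287 162.36669845] [-3.13985622  0.35136772  1.33268163] 0.38182193144443866 [ 0.50867851  0.45658333  1.03522259 -0.26746784  1.88433559  0.69427948]
plate n 1212 centre [771.3  33.7 130.2] size 63.7 59.7 normal [-0.713 -0.164  0.682] yaw 13.0
orange n 1121 tool [-45.1  -0.8 -39.5]
```

View pics/w8.png

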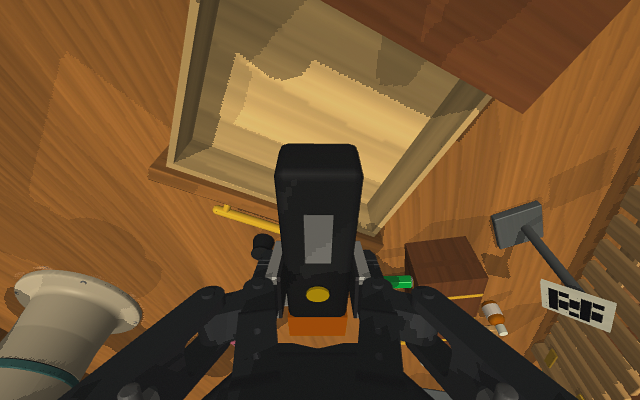

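```bash
cat >> h.py <<'E'
def grip_fit(im,d,T,P):
    Q,b,o,k=scanner_in_tool(im,d,T,P); th=np.radians(20)
    up=np.array([-np.sin(th),0,-np.cos(th)]); ax=np.array([-np.cos(th),0,np.sin(th)])
    hgt=(Q-[0,0,-44])@up; al=(Q-[0,0,-44])@ax
    m=b&(abs(hgt-13)<6)&(abs(al)<75)&(abs(Q[...,1])<17); p=Q[m]
    for _ in range(4):
        c=np.median(p,0); v=np.linalg.svd(p-c,full_matrices=False)[2]; n=v[2]*np.sign(v[2]@up); p=p[abs((p-c)@n)<2]
    # lateral symmetry line
    a0=(p-[0,0,-44])@ax; mids=[]
    for lo in np.arange(-64,60,6):
        kk=(a0>=lo)&(a0<lo+6)
        if kk.sum()>30: y=np.percentile(p[kk][:,1],[2,98]); mids.append((lo+3,y.mean(),y[1]-y[0]))
    mids=np.array(mids); s,y0=np.polyfit(mids[:,0],mids[:,1],1)
    e=np.cross(n,[0,1,0]); e=e*np.sign(e@ax); e/=np.linalg.norm(e)
    e2=e+s*np.array([0,1,0]); e2-=n*(e2@n); e2/=np.linalg.norm(e2)
    aa=p@e2; c0=p.mean(0); tail=aa.min(); print('n',len(p),'up',n.round(3),'axis',e2.round(4),'pitch deg',np.degrees(np.arctan2(e2[2],-e2[0])).round(2),'yslope',s.round(4),'y0',y0.round(2),'widths',mids[:,2].round(1))
    lo,hi=np.percentile(aa,[.3,99.7]); print('extent along',lo.round(1),hi.round(1))
    # centre from tail end: top-face point at lo+65, less 13 along n
    cen=c0+e2*((lo+65)-c0@e2)-13*n; cen[1]=y0; return e2,n,cen
E
python3 - <<'E'
from plan import *
z=np.load('/tmp/w8.npz'); e,n,c=grip_fit(z['im'],z['d'],z['T'],z['P']); print('centre tool',c.round(1))
E
```

```text
orange n 1121 tool [-45.1  -0.8 -39.5]
n 11427 up [-0.337  0.002 -0.942] axis [-0.9416 -0.0019  0.3367] pitch deg 19.68 yslope -0.0019 y0 -0.38 widths [30.  30.5 30.5 30.6 30.7 30.8 30.6 30.5 32.7 32.3 32.5 31.5 30.4 30.3
 29.9 30.2 31.9 32.1 31.5 32.5]
extent along -79.3 40.9
centre tool [  0.2  -0.4 -41.9]
```

```bash
cat > scanpose.py <<'E'
from plan import *
code=np.array([771.3,33.8,130.2]); ya=np.radians(14); H=np.array([np.cos(ya),np.sin(ya),0]); n=(-H+Z)/np.sqrt(2)
def target(e,c,dist=100):
    e=e/np.linalg.norm(e); a=-n; yt=np.array([0,1,0.]); yt-=e*(yt@e); yt/=np.linalg.norm(yt)
    Y=np.cross(Z,H)*1.0  # horizontal, perpendicular to beam
    best=None
    for s in(1,-1):
        B=np.stack([a,s*Y,np.cross(a,s*Y)],1); A_=np.stack([e,yt,np.cross(e,yt)],1); R=B@A_.T
        if R[2,2]<0: return R, code+(dist+65)*n-R@c
E
python3 - <<'E'
from scanpose import *
e=np.array([-.9416,0,.3367]); c=np.array([0,0,-42.])
R,TS=target(e,c); print(TS,R.round(2),[q.round(2).tolist() for q in kin.ik(TS,R,15)])
T=Ttool(); RA=Ro.from_rotvec([0,0,np.radians(60)]).as_matrix()@T[:3,:3]; PA=np.array([590,130,215])
print([q.round(2).tolist() for q in kin.ik(PA,RA,15)])
print('A',delta(PA,R=RA)); 
print('A->S',RA.T@(TS-PA),Ro.from_matrix(RA.T@R).as_rotvec())
E
```

```text
[640.66187231   1.22825653 208.90861772] [[-0.88 -0.24 -0.42]
 [-0.22  0.97 -0.1 ]
 [ 0.43  0.   -0.9 ]] [[-0.0, 0.85, 0.4, -0.14, 2.31, -1.89]]
[[0.31, 0.13, 1.32, -0.31, 1.52, -0.51]]
A (array([-113.2,   84.9,  -14.7]), array([-0.3604, -0.0017, -0.9832]))
A->S [-115.76872624  -58.13628571   49.02720133] [ 0.04519597  0.72302011 -1.03056357]
```

>>> {"op": "step_arm", "data": {"plan": [-10,8,-5,-0.036,0,-0.098,1,-22,17,-15,-0.072,0,-0.197,1,-34,25,-15,-0.108,0,-0.295,1,-45,34,-15,-0.144,0,-0.393,1,-57,43,-15,-0.18,0,-0.492,1,-68,51,-15,-0.216,0,-0.59,1,-79,60,-15,-0.252,0,-0.688,1,-90,68,-15,-0.288,-0.001,-0.786,1,-102,76,-15,-0.324,-0.001,-0.885,1,-113,85,-15,-0.36,-0.002,-0.983,1]}}

```text
clock: 34.03
tool_pos: [590.2, 129.9, 216.1]
tool_rot: [-3.141, 0.352, 2.385]
ft_force: [0.1, 0.6, -2.1]
gripper_width: 0.381
grip_force: 79.5
```

```bash
python3 - <<'E'
from scanpose import *
e=np.array([-.9416,0,.3367]); c=np.array([0,0,-42.])
R,TS=target(e,c); s=ctrl.get_state(); print(s['tool_pos'],s['gripper_width'],s['joint_positions'].round(2)); print(delta(TS,R=R), delta(TS+40*n,R=R))
E
```

```text
[590.24696926 129.93184538 216.14001223] 0.38069723363893715 [ 0.31  0.13  1.32 -0.31  1.52 -0.51]
(array([-114.9,  -58.9,   49.9]), array([ 0.0455,  0.7246, -1.0254])) (array([-110.3,  -82.7,   18.1]), array([ 0.0455,  0.7246, -1.0254]))
```

>>> {"op": "step_arm", "data": {"plan": [-11,-8,2,0.004,0.072,-0.102,1,-22,-16,4,0.009,0.144,-0.205,1,-33,-25,5,0.013,0.216,-0.307,1,-44,-33,7,0.018,0.289,-0.41,1,-55,-41,9,0.022,0.361,-0.512,1,-66,-50,11,0.027,0.433,-0.615,1,-77,-58,13,0.031,0.506,-0.717,1,-88,-66,14,0.036,0.578,-0.82,1,-99,-74,16,0.04,0.65,-0.922,1,-110,-83,18,0.045,0.723,-1.025,1]}}

```text
clock: 34.87
tool_pos: [612.3, -6.2, 237.4]
tool_rot: [3.14, -0.44, -2.903]
ft_force: [0.2, 0.5, -0.9]
gripper_width: 0.38
grip_force: 79.7
```

>>> {"op": "step_arm", "data": {"plan": [0,0,0,0,0,0,1,0,0,0,0,0,0,1,0,0,0,0,0,0,1]}}

```text
clock: 35.12
tool_pos: [612.3, -4.6, 237.8]
tool_rot: [-3.139, -0.434, -2.91]
ft_force: [-0.8, 0.1, -1.5]
gripper_width: 0.378
grip_force: 79.8
```

```bash
python3 - <<'E'
from scanpose import *
T=Ttool(); im,d,P=shot('wrist'); s=ctrl.get_state(); print(s['tool_pos'],s['gripper_width'],s['joint_positions'].round(2)); save('w9.png',im)
plate(im,d,P); e,nn,c=grip_fit(im,d,T,P); print(c.round(1))
R,TS=target(np.array([-.9416,0,.3367]),np.array([0,0,-42.])); print(delta(TS,R=R))
im,d,P=shot('side'); save('s4.png',cv2.resize(im[90:290,280:520],None,fx=3,fy=3)); plate(im,d,P)
E
```

```text
[612.15697122  -4.43764917 238.96105462] 0.3834191228914357 [-0.01  0.73  0.53 -0.14  2.3  -1.89]
plate few 0
orange n 1122 tool [-43.5  -1.  -39.4]
n 11337 up [-0.338  0.002 -0.941] axis [-0.9413 -0.0012  0.3376] pitch deg 19.73 yslope -0.0012 y0 -0.54 widths [30.4 30.2 30.5 30.6 30.4 30.3 30.5 31.  31.9 32.2 31.9 31.6 30.  30.1
 30.3 30.3 32.1 31.8 32.  31.2]
extent along -80.6 39.2
[  1.6  -0.5 -41.8]
(array([-39. ,  -1. ,  15.1]), array([ 0.0022,  0.0091, -0.0109]))
plate n 290 centre [771.9  33.6 130.4] size 61.0 61.7 normal [-0.682 -0.191  0.706] yaw 15.7
```

View pics/s4.png

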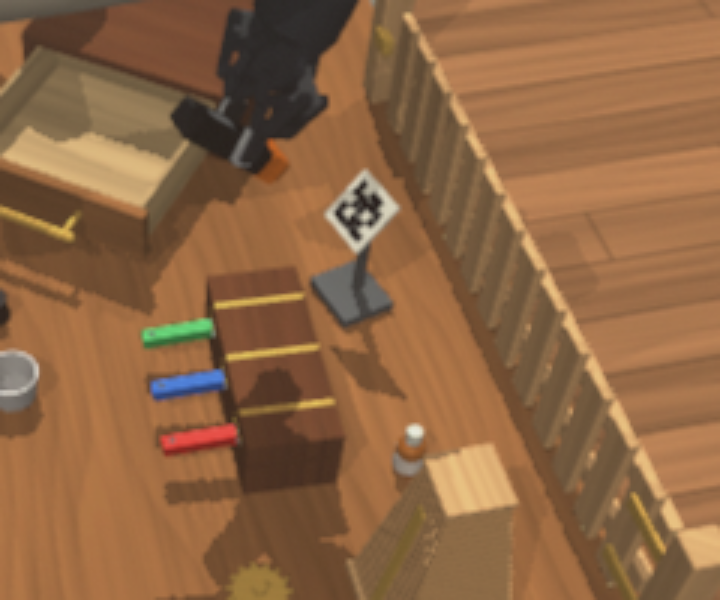

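>>> {"op": "step_arm", "data": {"plan": [-8,0,3,0.002,0.009,-0.011,1,-18,0,7,0.002,0.009,-0.011,1,-28,-1,11,0.002,0.009,-0.011,1,-35,-1,14,0.002,0.009,-0.011,1,-39,-1,15,0.002,0.009,-0.011,1,-39,-1,15,0.002,0.009,-0.011,1,-39,-1,15,0.002,0.009,-0.011,1]}}

```text
clock: 35.8
tool_pos: [640.8, 0.8, 208.6]
tool_rot: [3.14, -0.444, -2.896]
ft_force: [-0.4, -1.1, -1.3]
gripper_width: 0.382
grip_force: 79.8
```

```bash
python3 - <<'E'
from scanpose import *
T=Ttool(); im,d,P=shot('wrist'); s=ctrl.get_state(); print(s['tool_pos'],s['gripper_width'],s['joint_velocities'].round(3))
e,nn,c=grip_fit(im,d,T,P); c[1]+=.5
lens=T[:3,:3]@(c+65*e)+T[:3,3]; a=T[:3,:3]@e; t=((code-lens)@n)/(a@n); hit=lens+a*t
print('lens',lens.round(1),'dist',t.round(1),'hit-code',(hit-code).round(1),'angle',np.degrees(np.arccos(-(a@n))).round(1))
R,TS=target(np.array([-.9414,0,.337]),np.array([0.8,0,-42.])); print(delta(TS,R=R))
E
```

```text
[640.78103487   0.6759809  208.88722962] 0.3798894498203077 [-0.003 -0.004 -0.002 -0.001  0.001 -0.   ]
orange n 1127 tool [-43.6  -1.  -39.4]
n 11352 up [-0.338  0.002 -0.941] axis [-9.412e-01 -4.000e-04  3.378e-01] pitch deg 19.75 yslope -0.0004 y0 -0.52 widths [30.3 30.5 30.3 30.4 30.5 30.4 30.4 31.1 31.9 31.9 32.2 31.6 30.6 30.
 30.2 30.4 31.9 32.  31.8 31.5]
extent along -80.7 39.3
lens [701.1  15.9 201. ] dist 101.3 hit-code [-0.9 -0.5 -1. ] angle 0.2
(array([-0.8,  0.6, -0. ]), array([ 0.0004, -0.0015,  0.0014]))
```

Within about 1.4 mm of the code's middle. Now I hold it steady.

>>> {"op": "step_arm", "data": {"plan": [0,0.5,0,0,0,0,1,0,0.5,0,0,0,0,1,0,0.5,0,0,0,0,1,0,0.5,0,0,0,0,1,0,0.5,0,0,0,0,1,0,0.5,0,0,0,0,1,0,0.5,0,0,0,0,1,0,0.5,0,0,0,0,1,0,0.5,0,0,0,0,1,0,0.5,0,0,0,0,1]}}

```text
clock: 36.68
tool_pos: [640.7, 1.0, 207.9]
tool_rot: [3.14, -0.445, -2.895]
ft_force: [0.2, 0.4, -1.7]
gripper_width: 0.381
grip_force: 79.8
```

>>> {"op": "step_arm", "data": {"plan": [0,0,0,0,0,0,1,0,0,0,0,0,0,1,0,0,0,0,0,0,1,0,0,0,0,0,0,1,0,0,0,0,0,0,1,0,0,0,0,0,0,1,0,0,0,0,0,0,1,0,0,0,0,0,0,1,0,0,0,0,0,0,1,0,0,0,0,0,0,1]}}

```text
clock: 37.52
tool_pos: [640.7, 1.0, 207.9]
tool_rot: [3.14, -0.445, -2.896]
ft_force: [-0.2, 0.2, -1.7]
gripper_width: 0.383
grip_force: 79.8
```

>>> {"op": "step_arm", "data": {"plan": [0,0,0,0,0,0,1,0,0,0,0,0,0,1,0,0,0,0,0,0,1,0,0,0,0,0,0,1,0,0,0,0,0,0,1,0,0,0,0,0,0,1,0,0,0,0,0,0,1,0,0,0,0,0,0,1,0,0,0,0,0,0,1,0,0,0,0,0,0,1]}}

```text
clock: 38.35
tool_pos: [640.7, 1.0, 207.9]
tool_rot: [3.14, -0.445, -2.895]
ft_force: [0.6, -0.5, -1.0]
gripper_width: 0.381
grip_force: 79.8
```

>>> {"op": "step_arm", "data": {"plan": [0,0,0,0,0,0,1,0,0,0,0,0,0,1,0,0,0,0,0,0,1,0,0,0,0,0,0,1,0,0,0,0,0,0,1,0,0,0,0,0,0,1,0,0,0,0,0,0,1,0,0,0,0,0,0,1,0,0,0,0,0,0,1,0,0,0,0,0,0,1]}}

```text
clock: 39.18
tool_pos: [640.7, 1.0, 207.9]
tool_rot: [3.14, -0.445, -2.896]
ft_force: [-0.2, 0.2, -0.7]
gripper_width: 0.38
grip_force: 79.8
```

```bash
python3 - <<'E'
from scanpose import *
T=Ttool(); im,d,P=shot('wrist'); s=ctrl.get_state(); print(s['clock'],s['tool_pos'],s['gripper_width'])
e,nn,c=grip_fit(im,d,T,P); c[1]+=.5
lens=T[:3,:3]@(c+65*e)+T[:3,3]; a=T[:3,:3]@e; t=((code-lens)@n)/(a@n); hit=lens+a*t
print('lens',lens.round(1),'dist',t.round(1),'hit-code',(hit-code).round(1),'angle',np.degrees(np.arccos(-(a@n))).round(1))
# way back: A pose, then above the drawer
RA=Ro.from_euler('xyz',[-3.141,.352,2.385]).as_matrix(); print('to A',delta([590,130,230],R=RA))
RP=Ro.from_euler('xyz',[3.1396,.3495,1.332]).as_matrix(); print('A to P',RA.T@(np.array([531.2,248.4,162.])-[590,130,230]),Ro.from_matrix(RA.T@RP).as_rotvec())
E
```

```text
39.2333 [640.72653422   1.05378923 207.95213877] 0.378396965957443
orange n 1129 tool [-43.4  -1.  -39.4]
n 11355 up [-0.338  0.002 -0.941] axis [-0.9413 -0.0013  0.3376] pitch deg 19.73 yslope -0.0013 y0 -0.54 widths [30.3 30.5 30.5 30.6 30.3 30.3 30.4 31.1 32.1 31.9 32.4 31.4 30.5 30.6
 30.  29.9 32.  32.  32.2 31.7]
extent along -80.8 39.5
lens [701.1  16.  200.3] dist 100.8 hit-code [-1.3 -0.5 -1.4] angle 0.2
to A (array([ 25.5, 137.4, -12. ]), array([-0.0457, -0.7277,  1.0263]))
A to P [139.87318929  45.74736991  21.03970209] [0.3594426  0.00157227 0.98881168]
```

>>> {"op": "step_arm", "data": {"plan": [6,5,-10,0,0,0,1,10,18,-12,-0.005,-0.08,0.114,1,12,32,-12,-0.01,-0.16,0.228,1,14,47,-12,-0.015,-0.24,0.342,1,16,62,-12,-0.02,-0.323,0.456,1,18,77,-12,-0.025,-0.404,0.57,1,20,92,-12,-0.03,-0.485,0.684,1,22,107,-12,-0.035,-0.566,0.798,1,24,122,-12,-0.04,-0.647,0.912,1,25.5,137,-12,-0.046,-0.728,1.026,1]}}

```text
clock: 40.07
tool_pos: [589.6, 130.2, 232.1]
tool_rot: [-3.106, 0.277, 2.492]
ft_force: [0.1, -0.9, -2.5]
gripper_width: 0.377
grip_force: 79.8
```

>>> {"op": "step_arm", "data": {"plan": [0,0,0,0,0,0,1,0,0,0,0,0,0,1]}}

```text
clock: 40.23
tool_pos: [589.2, 131.1, 231.3]
tool_rot: [-3.102, 0.273, 2.501]
ft_force: [-0.0, 0.1, -1.0]
gripper_width: 0.379
grip_force: 79.9
```

```bash
python3 - <<'E'
from scanpose import *
s=ctrl.get_state(); print(s['tool_pos'],s['gripper_width'],s['joint_positions'].round(2))
RP=Ro.from_euler('xyz',[3.1396,.3435,1.332]).as_matrix(); print(delta([531.2,248.4,162],R=RP))
E
```

```text
[589.17533727 131.05856694 231.30510974] 0.3794658450895507 [ 0.28  0.15  1.25 -0.24  1.6  -0.67]
(array([130.9,  60.8,  33. ]), array([ 0.3174, -0.0416,  1.1143]))
```

>>> {"op": "step_arm", "data": {"plan": [13,6,3,0.032,-0.004,0.111,1,26,12,7,0.063,-0.008,0.223,1,39,18,10,0.095,-0.012,0.334,1,52,24,13,0.127,-0.017,0.446,1,65,30,17,0.159,-0.021,0.557,1,78,36,20,0.19,-0.025,0.669,1,92,42,23,0.222,-0.029,0.78,1,105,49,26,0.254,-0.033,0.891,1,118,55,30,0.286,-0.037,1.003,1,131,61,33,0.317,-0.042,1.114,1]}}

```text
clock: 41.07
tool_pos: [533.0, 247.3, 160.4]
tool_rot: [3.141, 0.345, 1.324]
ft_force: [0.7, -0.2, -2.0]
gripper_width: 0.385
grip_force: 79.8
```

>>> {"op": "step_arm", "data": {"plan": [0,0,0,0,0,0,1,0,0,0,0,0,0,1,0,0,0,0,0,0,1]}}

```text
clock: 41.32
tool_pos: [533.4, 246.4, 161.2]
tool_rot: [3.14, 0.344, 1.332]
ft_force: [0.0, -1.0, -1.6]
gripper_width: 0.381
grip_force: 79.8
```

```bash
python3 - <<'E'
from scanpose import *
T=Ttool(); im,d,P=shot('wrist'); s=ctrl.get_state(); print(s['tool_pos'],s['tool_rot'],s['gripper_width'])
RP=Ro.from_euler('xyz',[3.1396,.3443,1.332]).as_matrix(); print(delta([532.5,248.6,-3],R=RP))
grip_fit(im,d,T,P)
# is the drawer still open as left? floor centre and bar
hsv=cv2.cvtColor(im,cv2.COLOR_RGB2HSV).astype(int)
b=(P[...,2]>56)&(P[...,2]<64)&(hsv[...,0]>15)&(hsv[...,0]<32)&(hsv[...,1]>150)&(hsv[...,2]>90)&(d>0)
a=(P[b][:,:2]-BAR[:2])@CX[:2]; print('bar a',np.percentile(a,[5,30,50]))
E
```

```text
[533.28023745 246.44069251 161.48215228] [3.13910459 0.34332025 1.33079828] 0.382417324068251
(array([ 57.2,  -1.7, 154.2]), array([ 0.0001, -0.001 , -0.0011]))
orange n 1120 tool [-45.2  -0.8 -39.5]
n 11405 up [-0.337  0.002 -0.941] axis [-0.9415 -0.0011  0.3371] pitch deg 19.7 yslope -0.0011 y0 -0.36 widths [30.3 30.5 30.7 30.4 30.7 30.4 30.6 30.5 32.7 32.3 32.4 31.6 30.6 30.6
 29.9 30.2 32.  32.2 31.6 32.2]
extent along -79.3 40.9
bar a [-178.77049235 -175.21774955 -173.5500731 ]
```

>>> {"op": "step_arm", "data": {"plan": [10,-1,27,0,0,0,1,21,-1.7,57,0,0,0,1,32,-1.7,87,0,0,0,1,41,-1.7,111,0,0,0,1,48,-1.7,130,0,0,0,1,52,-1.7,142,0,0,0,1,55,-1.7,149,0,0,0,1,57,-1.7,153,0,0,0,1,57.5,-1.7,155,0,0,0,1,57.5,-1.7,155,0,0,0,1]}}

```text
clock: 42.2
tool_pos: [532.3, 249.5, -3.8]
tool_rot: [3.138, 0.343, 1.329]
ft_force: [-0.3, -0.1, -1.7]
gripper_width: 0.381
grip_force: 79.9
```

>>> {"op": "step_arm", "data": {"plan": [0,0,0,0,0,0,1,0,0,0,0,0,0,1]}}

```text
clock: 42.37
tool_pos: [532.3, 249.7, -3.6]
tool_rot: [3.138, 0.343, 1.329]
ft_force: [-0.6, 1.0, -0.8]
gripper_width: 0.382
grip_force: 79.9
```

Down another 1.5 mm, then release and lift.

>>> {"op": "step_arm", "data": {"plan": [0.3,0,0.8,0,0,0,1,0.5,0,1.4,0,0,0,1,0.5,0,1.4,0,0,0,1,0.5,0,1.4,0,0,0,0.3,0.5,0,1.4,0,0,0,0.3,0.5,0,1.4,0,0,0,0.3,0.5,0,1.4,0,0,0,0.3]}}

```text
clock: 42.95
tool_pos: [531.7, 249.3, -6.4]
tool_rot: [3.14, 0.344, 1.329]
ft_force: [-0.1, -0.0, -0.9]
gripper_width: 0.7
grip_force: 0.0
```

>>> {"op": "step_arm", "data": {"plan": [-3,0,-9,0,0,0,0.3,-10,0,-28,0,0,0,0.3,-24,0,-66,0,0,0,0.3,-38,0,-104,0,0,0,0.3,-52,0,-142,0,0,0,0.3,-60,0,-165,0,0,0,0.3,-60,0,-165,0,0,0,0.3,-60,0,-165,0,0,0,0.3]}}

```text
clock: 43.62
tool_pos: [531.9, 249.1, 171.9]
tool_rot: [3.136, 0.341, 1.328]
ft_force: [-0.6, -0.3, -0.5]
gripper_width: 0.702
grip_force: 0.0
```

```bash
python3 - <<'E'
from plan import *
im,d,P=shot('wrist'); s=ctrl.get_state(); print(s['tool_pos'],s['gripper_width'])
scan_fit(im,P,(38,58),Sc[:2])
hsv=cv2.cvtColor(im,cv2.COLOR_RGB2HSV).astype(int)
b=(P[...,2]>56)&(P[...,2]<64)&(hsv[...,0]>15)&(hsv[...,0]<32)&(hsv[...,1]>150)&(hsv[...,2]>90)&(d>0)
q=(P[b][:,:2]-BAR[:2]); print('bar a',np.percentile(q@CX[:2],[5,30,50,90]),'b',np.percentile(q@CYV[:2],[1,99]))
z=np.sin(np.radians(20))*CX-np.cos(np.radians(20))*Z; R=Rt(z,CYV); bar=BAR-176*CX
print(delta(bar-110*z,R=R),[x.round(2).tolist() for x in kin.ik(bar-110*z,R,10)])
E
```

```text
[531.1283098  248.65895939 169.60946244] 0.699634175421098
n 3791 top z 47.7 ((535.2880859375, 264.5303039550781), (130.01210021972656, 34.420989990234375), 75.89480590820312) orange [523.7 218.9  47.6] 611
bar a [-178.82395728 -175.01643004 -173.1697676  -170.19192196] b [-66.15282505  61.44304898]
(array([-122.7,  -78.1,   54.6]), array([-0.5006,  0.5023, -1.0597])) [[0.05, -0.42, 1.93, 0.26, 1.4, -0.86]]
```

>>> {"op": "step_arm", "data": {"plan": [-123,-78,40,-0.5,0.502,-1.06,0.67,-123,-78,40,-0.5,0.502,-1.06,0.67,-123,-78,40,-0.5,0.502,-1.06,0.67,-123,-78,40,-0.5,0.502,-1.06,0.67,-123,-78,40,-0.5,0.502,-1.06,0.67,-123,-78,40,-0.5,0.502,-1.06,0.67,-123,-78,40,-0.5,0.502,-1.06,0.67,-123,-78,40,-0.5,0.502,-1.06,0.67,-123,-78,40,-0.5,0.502,-1.06,0.67,-123,-78,40,-0.5,0.502,-1.06,0.67]}}

```text
clock: 44.5
tool_pos: [423.6, 141.8, 171.6]
tool_rot: [2.831, 0.009, 2.375]
ft_force: [-0.7, 0.1, -0.8]
gripper_width: 0.333
grip_force: 0.0
```

```bash
python3 - <<'E'
from plan import *
z=np.sin(np.radians(20))*CX-np.cos(np.radians(20))*Z; R=Rt(z,CYV)
s=ctrl.get_state(); print(s['tool_pos'])
tg=np.array([458.2,178.1,15.]); print(delta(tg-110*z,R=R)); print(delta(tg,R=R))
E
```

```text
[423.59413242 141.7954759  171.5695073 ]
(array([-2.5, -4.2, 54.6]), array([-0.0391,  0.0357, -0.0776]))
(array([  1.6,  -0. , 164.4]), array([-0.0391,  0.0357, -0.0776]))
```

>>> {"op": "step_arm", "data": {"plan": [-3,-5,30,-0.039,0.036,-0.078,0.67,-2.5,-4.2,55,-0.039,0.036,-0.078,0.67,-1.8,-3.4,75,-0.039,0.036,-0.078,0.67,-0.8,-2.4,100,-0.039,0.036,-0.078,0.67,0,-1.5,125,-0.039,0.036,-0.078,0.67,0.8,-0.8,145,-0.039,0.036,-0.078,0.67,1.3,-0.3,157,-0.039,0.036,-0.078,0.67,1.6,0,164,-0.039,0.036,-0.078,0.67,1.6,0,164,-0.039,0.036,-0.078,0.67], "grip_force": 60}}

```text
clock: 45.25
tool_pos: [457.4, 177.4, 13.9]
tool_rot: [2.798, -0.003, 2.455]
ft_force: [0.7, 0.7, 0.3]
gripper_width: 0.333
grip_force: 0.0
```

>>> {"op": "step_arm", "data": {"plan": [0,0,0,0,0,0,1,0,0,0,0,0,0,1,0,0,0,0,0,0,1,0,0,0,0,0,0,1,0,0,0,0,0,0,1]}}

```text
clock: 45.67
tool_pos: [459.1, 177.3, 17.0]
tool_rot: [2.794, 0.001, 2.455]
ft_force: [-1.4, 0.2, -1.8]
gripper_width: 0.099
grip_force: 58.6
```

>>> {"op": "step_arm", "data": {"plan": [0,7.5,2.7,0,0,0,1,0,18.8,6.8,0,0,0,1,0,33.8,12.3,0,0,0,1,0,50.7,18.5,0,0,0,1,0,67.7,24.6,0,0,0,1,0,84.6,30.8,0,0,0,1,0,101.5,36.9,0,0,0,1,0,118.4,43.1,0,0,0,1,0,133.4,48.6,0,0,0,1,0,144.7,52.7,0,0,0,1]}}

```text
clock: 46.5
tool_pos: [556.2, 299.9, 17.0]
tool_rot: [2.793, -0.003, 2.457]
ft_force: [-11.1, 5.6, 5.7]
gripper_width: 0.097
grip_force: 59.4
```

>>> {"op": "step_arm", "data": {"plan": [0,5,1.8,0,0,0,1,0,9,3.3,0,0,0,1,0,13,4.7,0,0,0,1,0,16,5.8,0,0,0,1,0,18,6.6,0,0,0,1,0,19,6.9,0,0,0,1,0,20,7.3,0,0,0,1,0,20,7.3,0,0,0,1]}}

```text
clock: 47.17
tool_pos: [569.0, 316.0, 17.0]
tool_rot: [2.793, -0.003, 2.457]
ft_force: [-8.7, 8.3, 2.5]
gripper_width: 0.097
grip_force: 59.6
```

>>> {"op": "step_arm", "data": {"plan": [0,1,0.4,0,0,0,1,0,2,0.7,0,0,0,1,0,2,0.7,0,0,0,1]}}

```text
clock: 47.42
tool_pos: [569.6, 316.9, 16.9]
tool_rot: [2.795, -0.004, 2.457]
ft_force: [-15.5, 2.7, 7.9]
gripper_width: 0.1
grip_force: 60.4
```

>>> {"op": "step_arm", "data": {"plan": [0,1,0.4,0,0,0,1,0,1,0.4,0,0,0,1,0,1,0.4,0,0,0,1]}}

```text
clock: 47.67
tool_pos: [569.6, 316.9, 16.9]
tool_rot: [2.797, -0.004, 2.457]
ft_force: [-20.7, -2.0, 13.1]
gripper_width: 0.096
grip_force: 61.3
```

>>> {"op": "step_arm", "data": {"plan": [0,0,0,0,0,0,0.67,0,0,0,0,0,0,0.67,0,0,0,0,0,0,0.67,0,0,-15,0,0,0,0.67,0,0,-40,0,0,0,0.67,0,0,-80,0,0,0,0.67,0,0,-120,0,0,0,0.67,0,0,-160,0,0,0,0.67,0,0,-190,0,0,0,0.67,0,0,-190,0,0,0,0.67]}}

```text
clock: 48.5
tool_pos: [534.0, 265.5, 204.6]
tool_rot: [2.782, 0.009, 2.453]
ft_force: [0.9, -0.3, 0.6]
gripper_width: 0.332
grip_force: 0.0
```

```bash
python3 - <<'E'
from plan import *
im,d,P=shot('wrist'); s=ctrl.get_state(); print(s['tool_pos'])
hsv=cv2.cvtColor(im,cv2.COLOR_RGB2HSV).astype(int)
q=P[...,:2]-BAR[:2]; a=q@CX[:2]; b=q@CYV[:2]
for fn in (None,'/tmp/w4.npz'):
    if fn: z=np.load(fn); im,P=z['im'],z['P']; hsv=cv2.cvtColor(im,cv2.COLOR_RGB2HSV).astype(int); q=P[...,:2]-BAR[:2]; a=q@CX[:2]; b=q@CYV[:2]
    m=(abs(b)<75)&(abs(a)<15)&(P[...,2]>58)&(P[...,2]<66)&(hsv[...,1]>120)&(hsv[...,0]>12)&(hsv[...,0]<34)
    f=(abs(b)<100)&(P[...,2]>20)&(P[...,2]<45)&(a>25)&(a<60)
    print('bar a',np.percentile(a[m],[2,20,50]),'face a',np.median(a[f]),f.sum())
im,d,P=shot('side'); save('s5.png',im)
for c in('red','green','blue'):
    bl=blade(im,P,c); print(c,bl['c'],bl['z'],bl['size'])
E
```

```text
[533.28364417 265.59746438 200.56528846]
bar a [-2.62520251 -0.7924779   1.95842706] face a 37.544918038163004 1037
bar a [-3.28842243 -1.66373712  0.89847242] face a 37.42279490474196 1278
red [ 556.7 -144.8] 38.4 [ 3.5 33.6]
green [578.5  -9.8] 45.7 [17.7 63.8]
blue [576.2 -75.8] 45.6 [67.3 18.8]
```

View pics/s5.png

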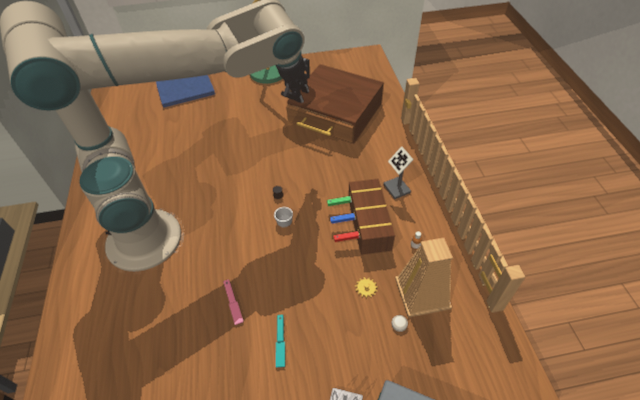

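```bash
python3 - <<'E'
from h import *
print(delta([430,-70,270],[np.pi,0,np.pi+A]))
E
```

```text
(array([-134.2, -279.5, -179.5]), array([ 0.3382,  0.1142, -0.6256]))
```

>>> {"op": "step_arm", "data": {"plan": [-134,-280,-180,0.338,0.114,-0.626,0.67,-134,-280,-180,0.338,0.114,-0.626,0.67,-134,-280,-180,0.338,0.114,-0.626,0.67,-134,-280,-180,0.338,0.114,-0.626,0.67,-134,-280,-180,0.338,0.114,-0.626,0.67,-134,-280,-180,0.338,0.114,-0.626,0.67,-134,-280,-180,0.338,0.114,-0.626,0.67,-134,-280,-180,0.338,0.114,-0.626,0.67,-134,-280,-180,0.338,0.114,-0.626,0.67,-134,-280,-180,0.338,0.114,-0.626,0.67]}}

```text
clock: 49.43
tool_pos: [428.4, -73.9, 268.6]
tool_rot: [-3.139, -0.004, 3.083]
ft_force: [0.6, 0.2, 0.5]
gripper_width: 0.332
grip_force: 0.0
```

>>> {"op": "step_arm", "data": {"plan": [0,0,0,0,0,0,0.67,0,0,0,0,0,0,0.67,0,0,0,0,0,0,0.67]}}

```text
clock: 49.68
tool_pos: [429.2, -69.4, 267.9]
tool_rot: [-3.141, -0.006, 3.089]
ft_force: [-0.5, -0.7, -0.1]
gripper_width: 0.334
grip_force: 0.0
```

```bash
python3 - <<'E'
from h import *
im,d,P=shot('wrist'); s=ctrl.get_state(); print(s['tool_pos'],s['clock'])
for c in('red','green','blue'):
    b=blade(im,P,c); print(c,b['c'],b['size'],uv(b['sh']).round(1),'tail u',uv(b['c'])[0]-max(b['size'])/2,b['z'])
rack(im,P)
save('w10.png',cv2.resize(im[200:340,180:460],None,fx=2.8,fy=2.8))
E
```

```text
[429.20395418 -69.33997461 268.06106601] 49.7333
red [ 548.3 -136.8] [13.9 23.8] [ 590.  -107.5] tail u 543.0911125062781 43.8
green [555.8  -7.8] [14.5 24.7] [590.4  24.2] tail u 543.0383481370683 44.0
blue [574.2 -72.5] [15.5 68.5] [612.3 -42. ] tail u 543.0672313460915 46.0
brass (n,y at x=654,slope,xmin,xmax) [(208, np.float32(-78.3), -0.0495, np.float64(611.6), np.float64(700.1))] front/back u [613.5 614.2 703.1 704.4] v [-104.7   12.1] centre u,v nominal
```

View pics/w10.png

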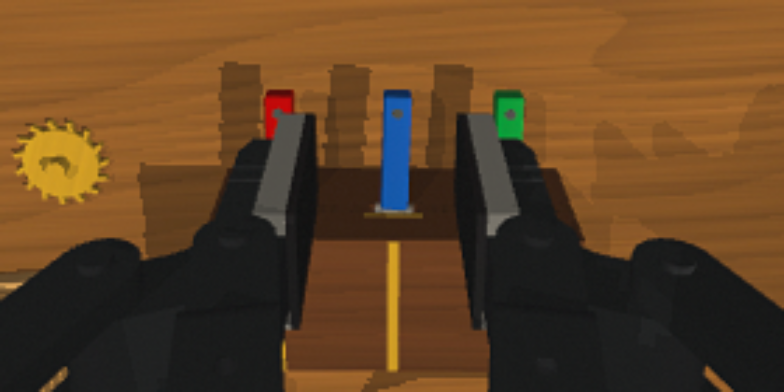

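```bash
python3 -c "
from bench import ctrl
print(ctrl.sign_off())"
```

```text
the job is handed in; nothing more can be done
None
```

The job is handed in: red, blue and green blades are home in slots 0, 1 and 2, the scanner was held for over 3 s at 101 mm and about 2 mm off the code's middle, then laid back in the drawer, and the drawer is shut; nothing else was moved (about 50 s of the 210 s used).

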